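# Pack the specimen transport case

## Robot

A 6-joint arm with a two-finger parallel gripper is mounted at the origin on a cart in front of the work surface, level with it; the furniture and walls round the work are solid. World frame = base frame: x ahead of the robot, y to its left, z up, the work surface at z = 0. Lengths are in m, angles in rad, forces in N, time in s.
With the tool pointing down it reaches from about 0.35 to 0.95 m from the base axis. Payload 17.4 kg.
Tool frame: the origin (TCP) lies at the very end of the fingers, on their centre line; the grasp point (between the pads) lies 19 mm behind it; z points along the fingers, y is the line along which they close (so a half turn about z gives the same grasp; the last joint's range is limited). The gripper opens to 93 mm and grips with 3 to 60 N. Pads are 15 mm wide; open, the fingers measure 128 mm over their backs; the gripper's body (75 mm by 188 mm) begins 65 mm behind the grasp point.
Start: joints at [-1.141, 0.116, 1.442, -0, 1.584, -0.038], TCP at [0.304, -0.602, 0.219] pointing down, gripper open.
Joint ranges: [-2.83, 2.83], [-0.83, 2.19], [0.07, 2.5], [-1.14, 4.28], [0.01, 3], [-2.97, 2.97]. Speed limits (rad/s): [1.89, 1.89, 2.22, 3.14, 3.14, 3.14].

## Interface

Orientations are given as [roll, pitch, yaw] about the fixed x, y, z axes, in that order (R = Rz(yaw) Ry(pitch) Rx(roll)).
In Python, from station import r gives the robot as it stands.
- The arm moves only by the shell command python3 -m handwheel 'ROWS' [OPENING] [FORCE]. ROWS is JSON, a list of rows, each an object of numbers: "dx", "dy", "dz": the shift along the world's x, y, z in units of 50 mm (1.0 is 50 mm); "rx", "ry", "rz": the turn, a rotation vector about the world's x, y, z in units of 0.08 rad (1.0 is 0.08 rad). A call has exactly 10 rows; each row shifts and turns the commanded pose from where the row before left it; what a row does not reach is not made up. A row lasts 1/10 s, in which the tool goes at most 50 mm and 8.59 degrees, less where a joint would pass 70% of its speed; a pose out of reach is approached as far as the arm can. A call with a number of a shift or a turn outside -1 to 1 is refused whole. A call with a gripper value outside its range is refused whole. OPENING is the closure, from 0 (fully open) to 1 (shut), set as the call begins (- or left out, the last holds). The fingers move at their own pace and stop on an object; FORCE is the grip in N (left out, the last holds). Time passes only in rows, so rows that do not move let the fingers close, or fill a call up. It gives the time, the measured TCP pose, the force, the opening and the grip force at its end, in the units of the state.
- r.get_obs(): the state, without advancing time (a new reading comes with each control period).
- r.get_image(name): name is "scene" or "side" or "wrist"; returns a dict with "frame" (480x640x3 uint8, red, green, blue), "fx", "fy", "cx", "cy" (pixels), "R" (3x3) and "t" (3): a world point X has camera coordinates R X + t; the wrist camera has in their place "mount" (4x4, takes a point from camera to tool coordinates, whose origin is the TCP and whose axes are the flange's). Camera axes: x right, y down, z forward; pixel columns grow to the right and rows downward; lengths in m; the calibration is good to about 2 mm. The wrist camera is an equidistant fisheye: a pixel r from the principal point sees the ray r / f radians off the axis. A picture is of the moment at which its call begins: read the wrist's pose just before it. There is no depth.
- r.job_done(): hands the job in; it is judged then, once.
The state is a dict: "time": time; "q": joint angles; "qd": joint speeds; "joint_efforts": joint torques, N m; "tcp_pos": TCP position; "orientation": TCP orientation; "ft_force": force on the tool from outside, world axes, zero at the start; "wrist_torque": the same for the moment, N m; "gripper_width": opening from 0.0 (shut) to 1.0 (fully open); "finger_force": force on a finger pad.
Only numpy, scipy, OpenCV 4.12 (cv2) and the standard library are available. Lean on these libraries where they do the work, as an engineer would, in place of code of your own. Each camera call takes 0.05 s, during which the arm holds its last target. There are 200 camera calls.

## Task

Pack the transport case for the courier: swing its hinged lid up, past upright and lower it gently onto its stops, then stand every sample cup from the counter, and the small narrow-capped reagent bottle that is hidden in one of the caddy's three pockets, upright in the case. To get at the bottle, slide the caddy's loose cover plate aside onto its ledge without lifting it off. When all is loaded, lower the lid gently until it is fully shut, and leave the cover slid fully back over the pockets, with the jar and the tin still in theirs; leave the tally counter and the small jar on the counter alone.

Things in the scene. Friction and masses are not known exactly. Their poses are not given: they have to be found in the camera images.
- case: grey transport case fixed to the counter, an open box 160 (x) x 290 (y) x 88 mm high with 5 mm walls and a 5 mm floor, so 150 x 280 mm inside and 83 mm deep; origin at the centre of its underside, x points to the hinge side (far from the robot), y along its length, z up. Its lid closes over it
- case_lid (a joint): lid angle in rad: 0 shut, 1.57 upright, 2.09 resting on its stops beyond upright. The hinge turns freely, with almost no friction: left alone before upright the lid (250 g) falls shut, and beyond upright it falls back onto the stops
- lid_hinge (a point): middle of the lid's hinge axis, at [80, 0, 92] mm in the case frame; the axis is the case's y. Does not move with the lid
- lid_bar (a point): middle of the lid's grab bar, a round steel bar 12 mm thick and 100 mm long parallel to the hinge, 194 mm from the hinge axis and in the plane of the lid; the lid panel (8 mm thick, 160 mm long) ends 28 mm short of the bar. Shut, the bar stands in front of the case's near wall, 92 mm above the counter; it can turn within a grip as the lid swings
- caddy: white reagent caddy, fixed, 236 (x) x 193 (y) mm, top at 88 mm; origin under its centre, x roughly to the robot's right, y roughly away from the robot. The half nearer the case (x < 0) has three pockets along y (centres x = -58, y = -59, 0, 59 mm; each 112 (x) x 56 (y), floor at 6); the half x > 0 is a closed ledge. Rails (to 96 mm) on both sides and lips at both ends guide the cover
- cover: loose aluminium cover plate, 113 (x) x 179 (y) x 5 mm, about 250 g, lying on top of the caddy between the rails (2 to 3 mm play on each side); origin at the centre of its underside. Over the pockets its x in the caddy frame is -57 mm when fully home against the lip at the pocket end, fully back on the ledge it is +57 mm. It starts up to 12 mm from home
- cover_bar (a point): middle of the cover's handle bar, 10 mm thick and 70 mm long along the cover's y, at [30, 0, 33] mm in the cover frame
- bottle: small reagent bottle with shoulders and a narrow cap, 78 mm tall: body 33 mm across up to 55 mm, cap 23 mm across from 66 mm up; about 50 g; stands in one of the three pockets, within 8 mm of its middle; origin at the centre of its underside, z up
- pocket_jar: straight-sided small jar 36 mm across, 79 mm tall, in another of the pockets, stays there; origin at the centre of its underside
- pocket_tin: squat steel tin 32 mm across, 33 mm tall, in another of the pockets, stays there; origin at the centre of its underside
- cup_1: sample cup with a wide screw lid, 48 mm across, 66 mm tall, about 45 g, standing on the counter between the case and the caddy; origin at the centre of its underside, z up. There are two or three cups: an absent one has no reading
- cup_2: sample cup with a wide screw lid, 48 mm across, 66 mm tall, about 45 g, standing on the counter between the case and the caddy; origin at the centre of its underside, z up. There are two or three cups: an absent one has no reading
- cup_3: sample cup with a wide screw lid, 48 mm across, 66 mm tall, about 45 g, standing on the counter between the case and the caddy; origin at the centre of its underside, z up. There are two or three cups: an absent one has no reading
- tally: hand tally counter, 45 x 64 x 27 mm, near the counter's front edge; a bystander, origin at the centre of its underside
- small_jar: small jar 36 mm across, 79 mm tall, standing on the counter behind the cups; a bystander, not to be packed; origin at the centre of its underside

How it is judged:
By the outcome, as a careful person would: the job done as asked, in the order asked, and still so for the second after the job is handed in, with the robot touching nothing.
Of cup_1, cup_2, cup_3 only 2 to 3 are there at a start; the rules pass over those that are not, and their reading is None.
At some moment in a run one of cup_1, cup_2, cup_3 may be knocked a few centimetres aside while the robot is not near it.
It also fails if it takes over 210 s, if anything falls off the work surface, if the arm or the gripper's body presses on something with over 40 N, if the wrist force passes 120 N, or if a joint passes its speed limit or range.

## Working session

There is one attempt and no reset: what is moved stays moved. The work goes in short steps, Python scripts to look and compute and a shell command to move; the robot and the scene stay as the last step left them, time stands still between calls to the robot, and variables do not carry over. Pictures are saved under pics/ and viewed, at most 14 in all, crops included, and the job is handed in when it is done.

```bash
ls; mkdir -p pics
python3 - <<'E'
from station import r
import cv2,json,numpy as np
print(r.get_obs())
for n in ("scene","side"):
    d=r.get_image(n); cv2.imwrite(f"pics/{n}0.png",d["frame"][:,:,::-1])
    print(n,{k:np.round(v,4).tolist() for k,v in d.items() if k!="frame"})
d=r.get_image("wrist"); cv2.imwrite("pics/wrist0.png",d["frame"][:,:,::-1]);print({k:np.round(v,4).tolist() for k,v in d.items() if k!="frame"})
E
```

```text
pics
{'time': 0.0, 'q': array([-1.14079991e+00,  1.16491175e-01,  1.44226490e+00, -2.38949256e-05,
        1.58396872e+00, -3.78070394e-02]), 'qd': array([ 1.03870483e-05, -1.41992678e-03, -2.15105468e-03,  1.06686088e-03,
       -6.68221663e-04,  7.43767949e-04]), 'joint_efforts': array([-1.07957690e-03, -7.21265960e+01, -6.22604012e+01,  7.79736601e-02,
        2.37668271e-02, -1.26419386e-04]), 'tcp_pos': array([ 0.30427537, -0.60231017,  0.2179019 ]), 'orientation': array([-3.14046042e+00, -1.89164030e-05,  4.67803146e-01]), 'ft_force': array([ 0.80264489,  0.69808613, -0.3409869 ]), 'wrist_torque': array([-0.02548986,  0.04080438, -0.00085154]), 'finger_force': 0.0, 'gripper_width': 0.9976032556877995}
scene {'fx': 604.9533, 'fy': 604.9533, 'cx': 313.7296, 'cy': 227.5744, 'R': [[-0.727, -0.6866, 0.009], [-0.4548, 0.4717, -0.7554], [0.5144, -0.5533, -0.6552]], 't': [0.3385, 0.3551, 0.7728]}
side {'fx': 612.6649, 'fy': 612.6649, 'cx': 316.8611, 'cy': 242.9088, 'R': [[0.9997, -0.0012, -0.0228], [-0.0214, -0.4018, -0.9155], [-0.0081, 0.9157, -0.4017]], 't': [-0.5313, 0.078, 1.2705]}
{'fx': 371.6483, 'fy': 371.6483, 'cx': 325.7148, 'cy': 237.6621, 'mount': [[-0.0001, -0.9625, -0.2713, 0.0749], [1.0, -0.0002, 0.0001, 0.0001], [-0.0001, -0.2713, 0.9625, -0.1656], [0.0, 0.0, 0.0, 1.0]]}
```

View pics/scene0.png

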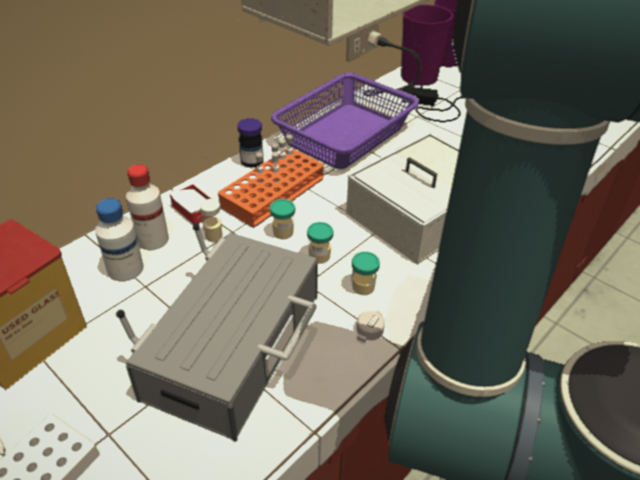

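View pics/side0.png

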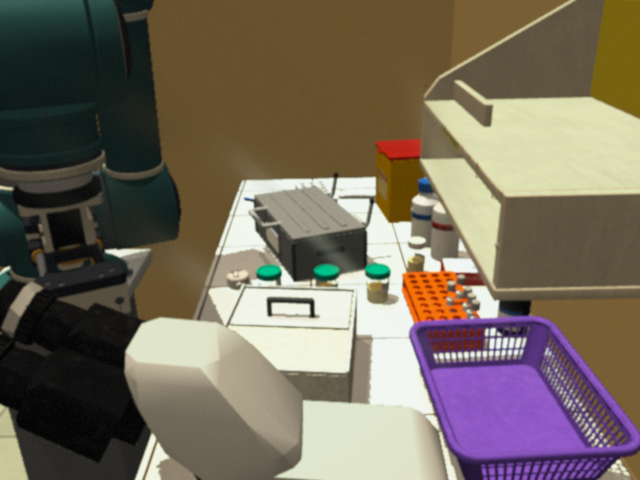

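Scene: three green-capped cups at about (283,205), (320,230), (365,262); the shut case with its bar at (285–312, 357–308); the caddy behind the arm with its handle at (420,172). Side: caps (269,272), (327,271), (377,271); handle (290,305).

```bash
cat > h.py <<'E'
from station import r
import numpy as np, cv2
from scipy.spatial.transform import Rotation as Ro
def cast(d,u,v,z,T=None):
    """pixel -> world point on plane z. T=(pos,rpy) of the tool for the wrist camera"""
    if "mount" in d:
        a=np.array([u-d["cx"],v-d["cy"]])/d["fx"];th=np.hypot(*a)
        c=np.array([*(a/max(th,1e-9)*np.sin(th)),np.cos(th)])
        M=np.array(d["mount"]);R=Ro.from_euler("xyz",T[1]).as_matrix()
        o=R@M[:3,3]+T[0]; w=R@M[:3,:3]@c
    else:
        R=np.array(d["R"]);o=-R.T@d["t"]; w=R.T@[(u-d["cx"])/d["fx"],(v-d["cy"])/d["fy"],1]
    return o+w*(z-o[2])/w[2]
def ray(d,u,v,T=None):
    a=cast(d,u,v,0.0,T);b=cast(d,u,v,0.1,T);w=b-a;return a,w/np.linalg.norm(w)
def tri(r1,r2):
    (a,u),(b,v)=r1,r2
    s=np.linalg.lstsq(np.c_[u,-v],b-a,rcond=None)[0]
    p,q=a+s[0]*u,b+s[1]*v
    return (p+q)/2,np.linalg.norm(p-q)
def blobs(img,lo,hi,amin=40):
    m=cv2.inRange(cv2.cvtColor(img,cv2.COLOR_RGB2HSV),lo,hi)
    n,l,s,c=cv2.connectedComponentsWithStats(m)
    return [(c[i].round(1).tolist(),int(s[i,4]),s[i,:4].tolist()) for i in range(1,n) if s[i,4]>=amin],m
def shot(n):
    o=r.get_obs();d=r.get_image(n);return d,(o["tcp_pos"],o["orientation"])
def project(d,X):
    c=np.array(d["R"])@X+d["t"];return d["fx"]*c[0]/c[2]+d["cx"],d["fy"]*c[1]/c[2]+d["cy"]
GREEN=((65,90,40),(95,255,255))
E
python3 - <<'E'
from h import *
a,_=shot("scene");b,_=shot("side")
for d in(a,b):
    bl,m=blobs(d["frame"],*GREEN)
    for x in bl: print(x, cast(d,*x[0],0.062).round(4))
f=a["frame"][:,:,::-1]
g=b["frame"][:,:,::-1]
c1=cv2.resize(f[220:440,120:330],None,fx=2.6,fy=2.6,interpolation=cv2.INTER_CUBIC)
c2=cv2.resize(g[175:375,200:400],None,fx=3,fy=3,interpolation=cv2.INTER_CUBIC)
cv2.imwrite("pics/c1.png",c1);cv2.imwrite("pics/c2.png",c2)
E
```

```text
([282.1, 208.7], 377, [270, 200, 25, 19]) [ 0.6461 -0.1048  0.062 ]
([319.9, 232.2], 417, [308, 222, 25, 21]) [ 0.5507 -0.1052  0.062 ]
([365.3, 262.9], 493, [352, 252, 27, 23]) [ 0.4427 -0.101   0.062 ]
([41.2, 20.3], 3583, [0, 0, 90, 49]) [-3.3409  8.0336  0.062 ]
([102.5, 16.8], 889, [86, 0, 33, 40]) [-2.6357  8.5361  0.062 ]
([60.3, 109.1], 252, [36, 104, 52, 13]) [-0.5715  1.5187  0.062 ]
([17.7, 113.3], 200, [0, 109, 38, 9]) [-0.7246  1.4487  0.062 ]
([148.5, 184.6], 461, [105, 168, 67, 33]) [0.0808 0.4385 0.062 ]
([8.4, 218.9], 467, [0, 198, 23, 35]) [-0.1884  0.2026  0.062 ]
([109.4, 257.3], 48, [104, 253, 14, 8]) [ 0.119 -0.025  0.062]
([325.7, 271.3], 382, [313, 263, 27, 18]) [ 0.5492 -0.1082  0.062 ]
([376.9, 270.7], 325, [364, 263, 26, 16]) [ 0.6444 -0.1102  0.062 ]
([268.6, 272.1], 318, [256, 265, 25, 15]) [ 0.4425 -0.1065  0.062 ]
([4.1, 279.1], 112, [0, 272, 11, 17]) [-0.0509 -0.1125  0.062 ]
```

View pics/c1.png

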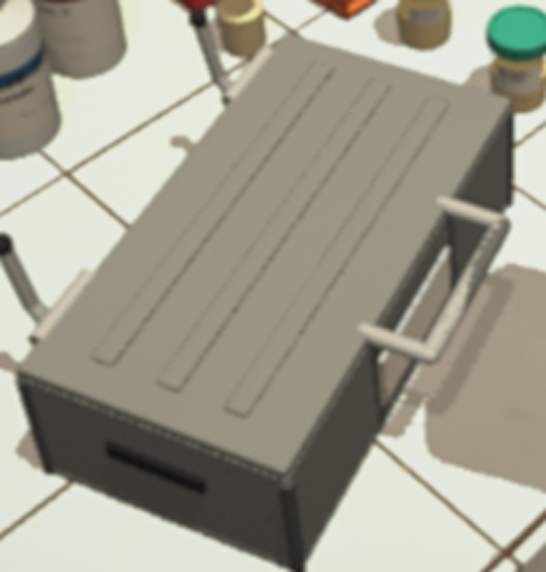

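View pics/c2.png

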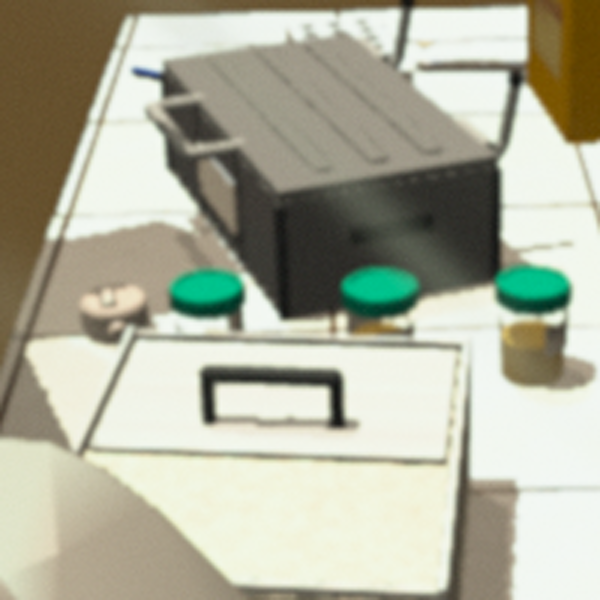

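Crops: lid bar ends at c1 (432,355), (505,222); lid corners at c1 (22,377), (290,485), (512,100), (295,38). In c2 the handle bar runs (205,372)–(340,375) and the caddy's pocket-end corners are (132,333), (468,345).

Run:
```python
from h import *
a,_=shot("scene");b,_=shot("side")
A=lambda u,v:(120+u/2.6,220+v/2.6)
B=lambda u,v:(200+u/3,175+v/3)
C1=[(22,377),(290,485),(512,100),(295,38)];C2=[None,(165,62),(282,195),None]
C2={0:(350,35),1:(165,62),2:(282,195),3:(498,157)}
for i,p in enumerate(C1):
    print("lid",cast(a,*A(*p),.096).round(4),cast(b,*B(*C2[i]),.096).round(4),np.round(tri(ray(a,*A(*p)),ray(b,*B(*C2[i])))[0],4))
for p,q in (((432,355),(150,107)),((505,222),(192,152))):
    print("bar",cast(a,*A(*p),.092).round(4),cast(b,*B(*q),.092).round(4),tri(ray(a,*A(*p)),ray(b,*B(*q))))
for q,z in (((205,372),.126),((340,375),.126),((132,333),.096),((468,345),.096),((83,453),.093),((445,463),.093),((450,590),.09),((103,288),0.02),((105,290),.02)): print(q,z,cast(b,*B(*q),z).round(4))
# red/blk: handle in scene
for p in((408,162),(435,178)):print(cast(a,*p,.126).round(4))
```

```text
lid [0.5262 0.3004 0.096 ] [0.5335 0.2875 0.096 ] [0.5321 0.299  0.0911]
lid [0.3776 0.2464 0.096 ] [0.3884 0.2311 0.096 ] [0.3842 0.2445 0.0899]
lid [ 0.4847 -0.0264  0.096 ] [ 0.489  -0.0366  0.096 ] [ 0.488  -0.0292  0.0924]
lid [0.6251 0.0286 0.096 ] [0.6336 0.0204 0.096 ] [0.632  0.0255 0.0922]
bar [0.3851 0.1418 0.092 ] [0.3852 0.1421 0.092 ] (array([0.38512943, 0.14182529, 0.09206696]), np.float64(0.00020909849320129885))
bar [0.4214 0.047  0.092 ] [0.4234 0.0514 0.092 ] (array([0.42244877, 0.04755275, 0.0928467 ]), np.float64(0.0028642710891825787))
(205, 372) 0.126 [ 0.4613 -0.3266  0.126 ]
(340, 375) 0.126 [ 0.5287 -0.3325  0.126 ]
(132, 333) 0.096 [ 0.4118 -0.2255  0.096 ]
(468, 345) 0.096 [ 0.5972 -0.2478  0.096 ]
(83, 453) 0.093 [ 0.4003 -0.347   0.093 ]
(445, 463) 0.093 [ 0.5792 -0.3632  0.093 ]
(450, 590) 0.09 [ 0.5765 -0.4631  0.09  ]
(103, 288) 0.02 [ 0.3638 -0.0132  0.02  ]
(105, 290) 0.02 [ 0.3655 -0.0164  0.02  ]
[ 0.5185 -0.3106  0.126 ]
[ 0.4531 -0.3038  0.126 ]
```

```bash
python3 -m handwheel '[{"dx":0.4,"dy":0.7,"rz":0.92},{"dx":0.4,"dy":0.7,"rz":0.92},{"dx":0.4,"dy":0.7,"rz":0.92},{"dx":0.4,"dy":0.7,"rz":0.92},{"dx":0.4,"dy":0.7,"rz":0.92},{"dy":0.7,"rz":0.92},{"dy":0.7,"rz":0.92},{"dy":0.7,"rz":0.92},{"dy":0.7,"rz":0.92},{"dy":0.7,"rz":0.92}]' 0.62 20
python3 -m handwheel '[{"dy":0.7,"rz":0.92},{"dy":0.7,"rz":0.92},{"dy":0.7,"rz":0.92},{"dy":0.7,"rz":0.92},{"dy":0.7,"rz":0.92},{"dy":0.7,"rz":0.92},{"dy":0.7,"rz":0.92},{"dy":0.7,"rz":0.92},{"dy":0.7,"rz":0.92},{"dy":0.64,"rz":0.87}]'
python3 - <<'E'
from h import *
print(r.get_obs()["tcp_pos"],r.get_obs()["orientation"],r.get_obs()["gripper_width"])
d,T=shot("wrist");cv2.imwrite("pics/w1.png",d["frame"][:,:,::-1])
a,_=shot("scene");b,_=shot("side")
print("shelf",tri(ray(a,325,40),ray(b,425,160)),tri(ray(a,325,40),ray(b,497,290)))
E
```

```text
[ 0.30435816 -0.60244925  0.21848588] [-3.14132946e+00 -9.74716354e-06  4.67839701e-01] 1.0038379726091449
shelf (array([ 0.69627191, -0.27014589,  0.32007821]), np.float64(0.0027882551898587606)) (array([ 0.79677215, -0.41519849,  0.21205403]), np.float64(0.07545609164052244))invalid input
invalid input
```

View pics/w1.png

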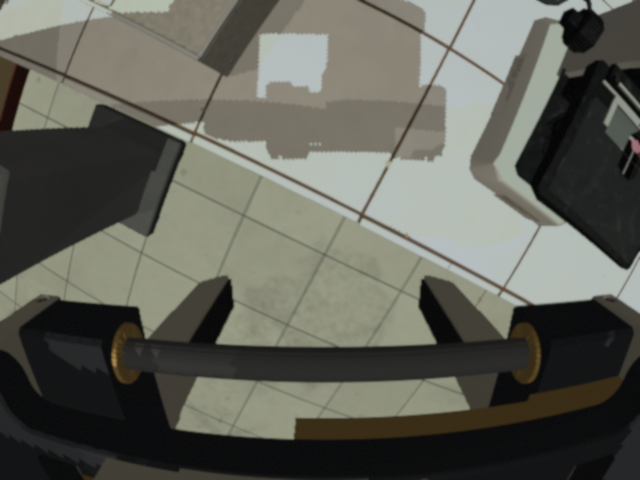

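The picture shows the arm still at the start, with a caddy corner at (230,40); the moves were refused. The rows probably need all six numbers.

```bash
python3 -m handwheel --help | head; 
python3 -m handwheel '[{"dx":0.4,"dy":0.7,"dz":0,"rx":0,"ry":0,"rz":0.92},{"dx":0.4,"dy":0.7,"dz":0,"rx":0,"ry":0,"rz":0.92},{"dx":0.4,"dy":0.7,"dz":0,"rx":0,"ry":0,"rz":0.92},{"dx":0.4,"dy":0.7,"dz":0,"rx":0,"ry":0,"rz":0.92},{"dx":0.4,"dy":0.7,"dz":0,"rx":0,"ry":0,"rz":0.92},{"dx":0,"dy":0.7,"dz":0,"rx":0,"ry":0,"rz":0.92},{"dx":0,"dy":0.7,"dz":0,"rx":0,"ry":0,"rz":0.92},{"dx":0,"dy":0.7,"dz":0,"rx":0,"ry":0,"rz":0.92},{"dx":0,"dy":0.7,"dz":0,"rx":0,"ry":0,"rz":0.92},{"dx":0,"dy":0.7,"dz":0,"rx":0,"ry":0,"rz":0.92}]' 0.62 20
```

```text
time: 1.5
tcp_pos: [0.4041, -0.2511, 0.2187]
orientation: [3.141, 0.0, 1.207]
ft_force: [0.6, 0.2, -0.4]
gripper_width: 0.383
finger_force: 0.0invalid input: not JSON, or not a number
```

```bash
python3 -m handwheel '[{"dx":0,"dy":0.7,"dz":0,"rx":0,"ry":0,"rz":0.91},{"dx":0,"dy":0.7,"dz":0,"rx":0,"ry":0,"rz":0.91},{"dx":0,"dy":0.7,"dz":0,"rx":0,"ry":0,"rz":0.91},{"dx":0,"dy":0.7,"dz":0,"rx":0,"ry":0,"rz":0.91},{"dx":0,"dy":0.7,"dz":0,"rx":0,"ry":0,"rz":0.91},{"dx":0,"dy":0.7,"dz":0,"rx":0,"ry":0,"rz":0.91},{"dx":0,"dy":0.7,"dz":0,"rx":0,"ry":0,"rz":0.91},{"dx":0,"dy":0.7,"dz":0,"rx":0,"ry":0,"rz":0.91},{"dx":0,"dy":0.7,"dz":0,"rx":0,"ry":0,"rz":0.91},{"dx":0,"dy":0.6,"dz":0,"rx":0,"ry":0,"rz":0.91}]'
python3 - <<'E'
from h import *
d,T=shot("wrist");cv2.imwrite("pics/w2.png",d["frame"][:,:,::-1])
E
```

```text
time: 2.5
tcp_pos: [0.404, 0.0942, 0.2189]
orientation: [3.141, 0.0, 1.935]
ft_force: [-0.2, -0.3, -0.3]
gripper_width: 0.382
finger_force: 0.0
```

View pics/w2.png

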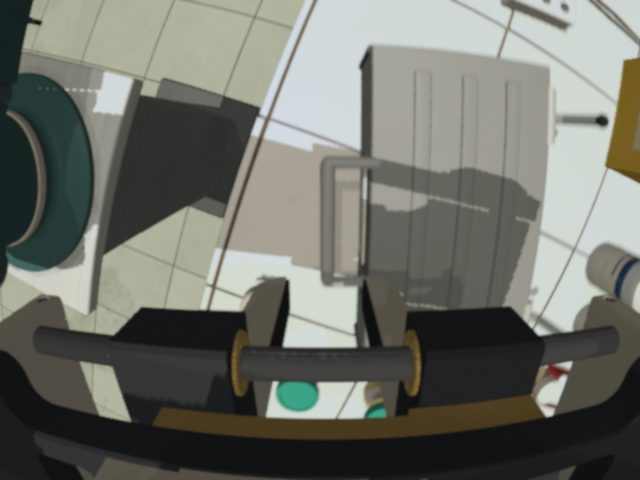

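The bar is at pixels (327,160)–(327,282) and parallel to the image columns, so the yaw is right. The lid's near edge is at column ~366.

Run:
```python
from h import *
d,T=shot("wrist")
P=[cast(d,u,v,.092,T) for u,v in((327,163),(327,279),(366,50),(548,70),(366,290))]
print(np.round(P,4)); c=(P[0]+P[1])/2;v=P[0]-P[1]
print(c,np.linalg.norm(v),np.arctan2(-v[0],v[1]),"d units",(c-T[0])/.05)
```

```text
[[0.3852 0.1472 0.092 ]
 [0.4204 0.0567 0.092 ]
 [0.3806 0.2428 0.092 ]
 [0.5327 0.3031 0.092 ]
 [0.4555 0.0591 0.092 ]]
[0.40279245 0.10191657 0.092     ] 0.0971102491924777 0.37126678445746314 d units [-0.02374939  0.1006085  -2.53586784]
```

```bash
python3 -m handwheel '[{"dx":-0.06,"dy":0.1,"dz":-0.2,"rx":0,"ry":0,"rz":0.08},{"dx":0,"dy":0,"dz":-0.35,"rx":0,"ry":0,"rz":0},{"dx":0,"dy":0,"dz":-0.35,"rx":0,"ry":0,"rz":0},{"dx":0,"dy":0,"dz":-0.35,"rx":0,"ry":0,"rz":0},{"dx":0,"dy":0,"dz":-0.35,"rx":0,"ry":0,"rz":0},{"dx":0,"dy":0,"dz":-0.35,"rx":0,"ry":0,"rz":0},{"dx":0,"dy":0,"dz":-0.35,"rx":0,"ry":0,"rz":0},{"dx":0,"dy":0,"dz":-0.26,"rx":0,"ry":0,"rz":0},{"dx":0,"dy":0,"dz":-0.2,"rx":0,"ry":0,"rz":0},{"dx":0,"dy":0,"dz":-0.1,"rx":0,"ry":0,"rz":0}]' 0.75 20
python3 -m handwheel '[{"dx":0,"dy":0,"dz":0,"rx":0,"ry":0,"rz":0},{"dx":0,"dy":0,"dz":0,"rx":0,"ry":0,"rz":0},{"dx":0,"dy":0,"dz":0,"rx":0,"ry":0,"rz":0},{"dx":0,"dy":0,"dz":0,"rx":0,"ry":0,"rz":0},{"dx":0,"dy":0,"dz":0,"rx":0,"ry":0,"rz":0},{"dx":0,"dy":0,"dz":0,"rx":0,"ry":0,"rz":0},{"dx":0,"dy":0,"dz":0,"rx":0,"ry":0,"rz":0},{"dx":0,"dy":0,"dz":0,"rx":0,"ry":0,"rz":0},{"dx":0,"dy":0,"dz":0,"rx":0,"ry":0,"rz":0},{"dx":0,"dy":0,"dz":0,"rx":0,"ry":0,"rz":0}]' 1 20
python3 - <<'E'
from math import *
# lid arc increments in units: 30 rows of 4 deg
R=.194/.05;c,s=cos(.371),sin(.371)
p=lambda t:(-R*cos(t),R*sin(t))
for k in range(30):
    a,b=p(radians(4*k)),p(radians(4*k+4));h=b[0]-a[0]
    print(k,round(h*c,3),round(h*s,3),round(b[1]-a[1],3))
E
```

```text
time: 3.6
tcp_pos: [0.401, 0.0972, 0.0744]
orientation: [-3.141, -0.0, 1.938]
ft_force: [0.1, 0.1, 0.6]
gripper_width: 0.25
finger_force: 0.0
time: 4.6
tcp_pos: [0.4032, 0.0981, 0.0773]
orientation: [3.136, 0.0, 1.938]
ft_force: [12.1, 6.0, -2.1]
gripper_width: 0.121
finger_force: 20.0
0 0.009 0.003 0.271
1 0.026 0.01 0.269
2 0.044 0.017 0.267
3 0.061 0.024 0.263
4 0.078 0.03 0.258
5 0.095 0.037 0.251
6 0.111 0.043 0.243
7 0.126 0.049 0.235
8 0.141 0.055 0.225
9 0.155 0.06 0.213
10 0.169 0.066 0.201
11 0.182 0.071 0.188
12 0.193 0.075 0.174
13 0.204 0.079 0.159
14 0.214 0.083 0.144
15 0.223 0.087 0.127
16 0.231 0.09 0.11
17 0.237 0.092 0.093
18 0.243 0.094 0.075
19 0.247 0.096 0.056
20 0.25 0.097 0.038
21 0.252 0.098 0.019
22 0.252 0.098 0.0
23 0.252 0.098 -0.019
24 0.25 0.097 -0.038
25 0.247 0.096 -0.056
26 0.243 0.094 -0.075
27 0.237 0.092 -0.093
28 0.231 0.09 -0.11
29 0.223 0.087 -0.127
```

```bash
python3 -m handwheel '[{"dx":0.05,"dy":0.02,"dz":0.27,"rx":0,"ry":0,"rz":0},{"dx":0.03,"dy":0.01,"dz":0.27,"rx":0,"ry":0,"rz":0},{"dx":0.044,"dy":0.017,"dz":0.267,"rx":0,"ry":0,"rz":0},{"dx":0.06,"dy":0.024,"dz":0.263,"rx":0,"ry":0,"rz":0},{"dx":0.08,"dy":0.03,"dz":0.258,"rx":0,"ry":0,"rz":0},{"dx":0.095,"dy":0.037,"dz":0.25,"rx":0,"ry":0,"rz":0},{"dx":0.11,"dy":0.043,"dz":0.243,"rx":0,"ry":0,"rz":0},{"dx":0.126,"dy":0.05,"dz":0.235,"rx":0,"ry":0,"rz":0},{"dx":0.14,"dy":0.055,"dz":0.225,"rx":0,"ry":0,"rz":0},{"dx":0.155,"dy":0.06,"dz":0.213,"rx":0,"ry":0,"rz":0}]' 1 20
```

```text
time: 5.6
tcp_pos: [0.445, 0.1139, 0.2028]
orientation: [-3.139, 0.002, 1.938]
ft_force: [-18.9, -12.2, 14.8]
gripper_width: 0.12
finger_force: 20.0
```

```bash
python3 -m handwheel '[{"dx":-0.008,"dy":-0.003,"dz":0,"rx":-0.14,"ry":0.35,"rz":0},{"dx":-0.008,"dy":-0.003,"dz":0,"rx":-0.14,"ry":0.35,"rz":0},{"dx":-0.008,"dy":-0.003,"dz":0,"rx":-0.14,"ry":0.35,"rz":0},{"dx":-0.008,"dy":-0.003,"dz":0,"rx":-0.14,"ry":0.35,"rz":0},{"dx":-0.008,"dy":-0.003,"dz":0,"rx":-0.14,"ry":0.35,"rz":0},{"dx":-0.008,"dy":-0.003,"dz":0,"rx":-0.14,"ry":0.35,"rz":0},{"dx":-0.008,"dy":-0.003,"dz":0,"rx":-0.14,"ry":0.35,"rz":0},{"dx":-0.008,"dy":-0.003,"dz":0,"rx":-0.14,"ry":0.35,"rz":0},{"dx":0,"dy":0,"dz":0,"rx":0,"ry":0,"rz":0},{"dx":0,"dy":0,"dz":0,"rx":0,"ry":0,"rz":0}]' 1 20; python3 -c "
from h import *;print(r.get_obs()['wrist_torque'])"
```

```text
time: 6.6
tcp_pos: [0.4421, 0.1128, 0.2023]
orientation: [-2.898, 0.005, 1.938]
ft_force: [-13.2, -11.3, 12.5]
gripper_width: 0.124
finger_force: 20.0
[-2.00253592  2.3762267   0.23807514]
```

```bash
python3 -m handwheel '[{"dx":-0.03,"dy":-0.012,"dz":0.03,"rx":0,"ry":0,"rz":0},{"dx":-0.01,"dy":-0.004,"dz":0.01,"rx":0,"ry":0,"rz":0},{"dx":0.084,"dy":0.033,"dz":0.1,"rx":0,"ry":0,"rz":0},{"dx":0.085,"dy":0.033,"dz":0.1,"rx":0,"ry":0,"rz":0},{"dx":0.09,"dy":0.035,"dz":0.095,"rx":0,"ry":0,"rz":0},{"dx":0.091,"dy":0.036,"dz":0.093,"rx":0,"ry":0,"rz":0},{"dx":0.096,"dy":0.037,"dz":0.087,"rx":0,"ry":0,"rz":0},{"dx":0.097,"dy":0.038,"dz":0.087,"rx":0,"ry":0,"rz":0},{"dx":0.102,"dy":0.04,"dz":0.08,"rx":0,"ry":0,"rz":0},{"dx":0.102,"dy":0.04,"dz":0.079,"rx":0,"ry":0,"rz":0}]' 1 20
```

```text
time: 7.6
tcp_pos: [0.4787, 0.127, 0.2391]
orientation: [-2.901, 0.005, 1.938]
ft_force: [5.3, -5.9, -5.5]
gripper_width: 0.12
finger_force: 20.0
```

```bash
python3 -m handwheel '[{"dx":0.22,"dy":0.085,"dz":0.138,"rx":0,"ry":0,"rz":0},{"dx":0.225,"dy":0.088,"dz":0.122,"rx":0,"ry":0,"rz":0},{"dx":0.231,"dy":0.09,"dz":0.11,"rx":0,"ry":0,"rz":0},{"dx":0.237,"dy":0.092,"dz":0.093,"rx":0,"ry":0,"rz":0},{"dx":0.243,"dy":0.094,"dz":0.075,"rx":0,"ry":0,"rz":0},{"dx":0.247,"dy":0.096,"dz":0.056,"rx":0,"ry":0,"rz":0},{"dx":0.25,"dy":0.097,"dz":0.038,"rx":0,"ry":0,"rz":0},{"dx":0.252,"dy":0.098,"dz":0.019,"rx":0,"ry":0,"rz":0},{"dx":0.252,"dy":0.098,"dz":0,"rx":0,"ry":0,"rz":0},{"dx":0.252,"dy":0.098,"dz":-0.02,"rx":0,"ry":0,"rz":0}]' 1 20
python3 -m handwheel '[{"dx":0,"dy":0,"dz":0,"rx":0,"ry":0,"rz":0},{"dx":0.125,"dy":0.05,"dz":-0.018,"rx":0,"ry":0,"rz":0},{"dx":0.125,"dy":0.05,"dz":-0.02,"rx":0,"ry":0,"rz":0},{"dx":0.124,"dy":0.048,"dz":-0.026,"rx":0,"ry":0,"rz":0},{"dx":0.124,"dy":0.048,"dz":-0.03,"rx":0,"ry":0,"rz":0},{"dx":0.122,"dy":0.047,"dz":-0.035,"rx":0,"ry":0,"rz":0},{"dx":0.122,"dy":0.047,"dz":-0.04,"rx":0,"ry":0,"rz":0},{"dx":0.12,"dy":0.046,"dz":-0.045,"rx":0,"ry":0,"rz":0},{"dx":0.118,"dy":0.046,"dz":-0.048,"rx":0,"ry":0,"rz":0},{"dx":0,"dy":0,"dz":0,"rx":0,"ry":0,"rz":0}]' 1 20
```

```text
time: 8.6
tcp_pos: [0.5993, 0.174, 0.2713]
orientation: [-2.902, 0.004, 1.938]
ft_force: [1.2, -4.1, 0.9]
gripper_width: 0.12
finger_force: 20.0
time: 9.6
tcp_pos: [0.6484, 0.1933, 0.2568]
orientation: [-2.901, 0.004, 1.938]
ft_force: [2.5, -5.1, 0.4]
gripper_width: 0.118
finger_force: 20.0
```

```bash
python3 -m handwheel '[{"dx":0.06,"dy":0.023,"dz":-0.026,"rx":0,"ry":0,"rz":0},{"dx":0.06,"dy":0.023,"dz":-0.026,"rx":0,"ry":0,"rz":0},{"dx":0.058,"dy":0.023,"dz":-0.028,"rx":0,"ry":0,"rz":0},{"dx":0.058,"dy":0.023,"dz":-0.028,"rx":0,"ry":0,"rz":0},{"dx":0.057,"dy":0.022,"dz":-0.03,"rx":0,"ry":0,"rz":0},{"dx":0.057,"dy":0.022,"dz":-0.03,"rx":0,"ry":0,"rz":0},{"dx":0.056,"dy":0.022,"dz":-0.032,"rx":0,"ry":0,"rz":0},{"dx":0.056,"dy":0.022,"dz":-0.032,"rx":0,"ry":0,"rz":0},{"dx":0,"dy":0,"dz":0,"rx":0,"ry":0,"rz":0},{"dx":0,"dy":0,"dz":0,"rx":0,"ry":0,"rz":0}]' 1 20
```

```text
time: 10.6
tcp_pos: [0.6705, 0.2019, 0.2458]
orientation: [-2.9, 0.004, 1.938]
ft_force: [-2.1, -6.0, 3.1]
gripper_width: 0.125
finger_force: 20.0
```

```bash
python3 -m handwheel '[{"dx":0.055,"dy":0.021,"dz":-0.033,"rx":0,"ry":0,"rz":0},{"dx":0.0,"dy":0,"dz":0,"rx":0,"ry":0,"rz":0},{"dx":0,"dy":0,"dz":0,"rx":0,"ry":0,"rz":0},{"dx":0,"dy":0,"dz":0,"rx":0,"ry":0,"rz":0},{"dx":0,"dy":0,"dz":0,"rx":0,"ry":0,"rz":0},{"dx":0,"dy":0,"dz":0,"rx":0,"ry":0,"rz":0},{"dx":0,"dy":0,"dz":0,"rx":0,"ry":0,"rz":0},{"dx":0,"dy":0,"dz":0,"rx":0,"ry":0,"rz":0},{"dx":0,"dy":0,"dz":0,"rx":0,"ry":0,"rz":0},{"dx":0,"dy":0,"dz":0,"rx":0,"ry":0,"rz":0}]' 1 20
python3 -m handwheel '[{"dx":0,"dy":0,"dz":0,"rx":0,"ry":0,"rz":0},{"dx":0,"dy":0,"dz":0,"rx":0,"ry":0,"rz":0},{"dx":0,"dy":0,"dz":0,"rx":0,"ry":0,"rz":0},{"dx":0,"dy":0,"dz":0,"rx":0,"ry":0,"rz":0},{"dx":0.04,"dy":0.015,"dz":0.2,"rx":0,"ry":0,"rz":0},{"dx":0.08,"dy":0.03,"dz":0.4,"rx":0,"ry":0,"rz":0},{"dx":0.08,"dy":0.03,"dz":0.4,"rx":0,"ry":0,"rz":0},{"dx":0.08,"dy":0.03,"dz":0.4,"rx":0,"ry":0,"rz":0},{"dx":0,"dy":0,"dz":0.4,"rx":0,"ry":0,"rz":0},{"dx":0,"dy":0,"dz":0.3,"rx":0,"ry":0,"rz":0}]' 0.5 20
python3 -m handwheel '[{"dx":-0.2,"dy":-0.2,"dz":0,"rx":0.14,"ry":-0.35,"rz":0},{"dx":-0.2,"dy":-0.2,"dz":0,"rx":0.14,"ry":-0.35,"rz":0},{"dx":-0.2,"dy":-0.2,"dz":0,"rx":0.14,"ry":-0.35,"rz":0},{"dx":-0.2,"dy":-0.2,"dz":0,"rx":0.14,"ry":-0.35,"rz":0},{"dx":-0.2,"dy":-0.2,"dz":0,"rx":0.14,"ry":-0.35,"rz":0},{"dx":-0.2,"dy":-0.2,"dz":0,"rx":0.14,"ry":-0.35,"rz":0},{"dx":-0.2,"dy":-0.2,"dz":0,"rx":0.14,"ry":-0.35,"rz":0},{"dx":-0.2,"dy":-0.2,"dz":0,"rx":0.14,"ry":-0.35,"rz":0},{"dx":0,"dy":0,"dz":0,"rx":0,"ry":0,"rz":0},{"dx":0,"dy":0,"dz":0,"rx":0,"ry":0,"rz":0}]' 0.3
```

```text
time: 11.6
tcp_pos: [0.6709, 0.202, 0.2456]
orientation: [-2.894, 0.004, 1.938]
ft_force: [-30.7, -15.3, 14.3]
gripper_width: 0.127
finger_force: 20.0
time: 12.6
tcp_pos: [0.6875, 0.2087, 0.3506]
orientation: [-2.902, 0.003, 1.939]
ft_force: [1.2, 0.3, 0.5]
gripper_width: 0.498
finger_force: 0.0
time: 13.6
tcp_pos: [0.6073, 0.1286, 0.3493]
orientation: [3.141, 0.0, 1.938]
ft_force: [0.3, 0.2, -0.4]
gripper_width: 0.701
finger_force: 0.0
```

```bash
python3 -m handwheel '[{"dx":-0.1,"dy":-0.24,"dz":0,"rx":0,"ry":0,"rz":-0.98},{"dx":-0.1,"dy":-0.24,"dz":0,"rx":0,"ry":0,"rz":-0.98},{"dx":-0.1,"dy":-0.24,"dz":0,"rx":0,"ry":0,"rz":-0.98},{"dx":-0.1,"dy":-0.24,"dz":0,"rx":0,"ry":0,"rz":-0.98},{"dx":-0.1,"dy":-0.24,"dz":0,"rx":0,"ry":0,"rz":-0.98},{"dx":-0.1,"dy":-0.24,"dz":0,"rx":0,"ry":0,"rz":-0.98},{"dx":-0.1,"dy":-0.24,"dz":0,"rx":0,"ry":0,"rz":-0.98},{"dx":-0.1,"dy":-0.24,"dz":0,"rx":0,"ry":0,"rz":-0.98},{"dx":-0.1,"dy":-0.24,"dz":0,"rx":0,"ry":0,"rz":-0.98},{"dx":-0.1,"dy":-0.24,"dz":0,"rx":0,"ry":0,"rz":-0.98}]' 0.2
python3 -m handwheel '[{"dx":-0.1,"dy":-0.24,"dz":-0.1,"rx":0,"ry":0,"rz":-0.98},{"dx":-0.1,"dy":-0.24,"dz":-0.1,"rx":0,"ry":0,"rz":-0.98},{"dx":-0.1,"dy":-0.24,"dz":-0.1,"rx":0,"ry":0,"rz":-0.98},{"dx":-0.1,"dy":-0.24,"dz":-0.1,"rx":0,"ry":0,"rz":-0.98},{"dx":-0.1,"dy":-0.24,"dz":-0.1,"rx":0,"ry":0,"rz":-0.98},{"dx":-0.1,"dy":-0.24,"dz":-0.1,"rx":0,"ry":0,"rz":-0.98},{"dx":-0.1,"dy":-0.24,"dz":-0.1,"rx":0,"ry":0,"rz":-0.98},{"dx":-0.1,"dy":-0.24,"dz":-0.1,"rx":0,"ry":0,"rz":-0.98},{"dx":-0.1,"dy":-0.24,"dz":-0.1,"rx":0,"ry":0,"rz":-0.98},{"dx":-0.1,"dy":-0.24,"dz":-0.1,"rx":0,"ry":0,"rz":-0.98}]'
cat > cups.py <<'E'
from h import *
def cups():
    d,T=shot("wrist");bl,_=blobs(d["frame"],*GREEN,150)
    for x in bl: print("wrist",x,cast(d,*x[0],0.064,T).round(4))
    print("tcp",T[0].round(4))
    for n in("scene","side"):
        s,_=shot(n);bl,_=blobs(s["frame"],*GREEN,100)
        for x in bl:
            p=cast(s,*x[0],.062)
            if .3<p[0]<.8 and -.3<p[1]<.4: print(n,x[0],p.round(4))
    return d
E
python3 - <<'E'
from cups import *
d=cups();cv2.imwrite("pics/w3.png",d["frame"][:,:,::-1])
E
```

```text
time: 14.6
tcp_pos: [0.5577, 0.0085, 0.3484]
orientation: [-3.14, 0.0, 1.151]
ft_force: [-0.1, -0.3, -0.1]
gripper_width: 0.798
finger_force: 0.0
time: 15.6
tcp_pos: [0.5077, -0.1116, 0.2983]
orientation: [-3.141, 0.001, 0.367]
ft_force: [-0.1, -0.6, -0.1]
gripper_width: 0.796
finger_force: 0.0
wrist ([368.1, 84.9], 1384, [347, 65, 43, 41]) [ 0.6454 -0.1068  0.064 ]
wrist ([335.5, 165.3], 1390, [315, 145, 42, 42]) [ 0.5513 -0.1061  0.064 ]
wrist ([297.9, 252.4], 1264, [278, 233, 40, 40]) [ 0.4447 -0.1021  0.064 ]
wrist ([218.1, 427.3], 234, [206, 414, 30, 21]) [ 0.1351 -0.0804  0.064 ]
tcp [ 0.5077 -0.1116  0.2983]
scene [282.0, 208.9] [ 0.6459 -0.1043  0.062 ]
scene [319.4, 232.3] [ 0.5512 -0.1044  0.062 ]
scene [365.4, 262.9] [ 0.4426 -0.1011  0.062 ]
side [326.1, 271.4] [ 0.5499 -0.1086  0.062 ]
side [377.1, 270.9] [ 0.6447 -0.111   0.062 ]
side [268.5, 272.6] [ 0.4425 -0.1086  0.062 ]
```

View pics/w3.png

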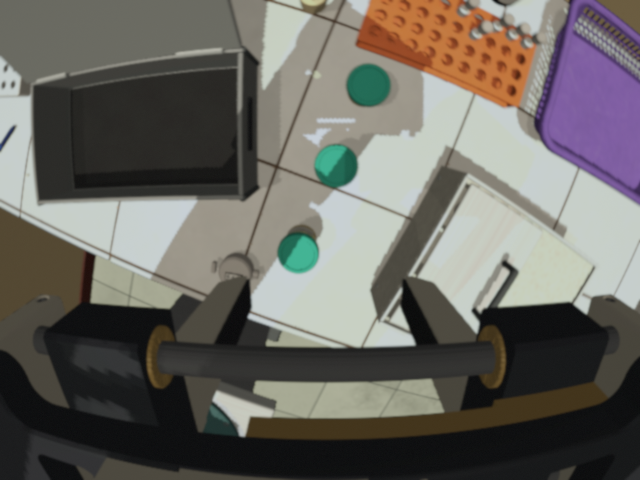

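Case open at (145,125), its lid back; three cups at (368,85), (336,165), (298,252); cover handle at (495,290). Picking the far cup first.

```bash
python3 -m handwheel '[{"dx":0.275,"dy":0.01,"dz":-0.3,"rx":0,"ry":0,"rz":0},{"dx":0.275,"dy":0.01,"dz":-0.3,"rx":0,"ry":0,"rz":0},{"dx":0.275,"dy":0.01,"dz":-0.3,"rx":0,"ry":0,"rz":0},{"dx":0.275,"dy":0.01,"dz":-0.3,"rx":0,"ry":0,"rz":0},{"dx":0.275,"dy":0.01,"dz":-0.3,"rx":0,"ry":0,"rz":0},{"dx":0.275,"dy":0.01,"dz":-0.3,"rx":0,"ry":0,"rz":0},{"dx":0.275,"dy":0.01,"dz":-0.3,"rx":0,"ry":0,"rz":0},{"dx":0.275,"dy":0.01,"dz":-0.3,"rx":0,"ry":0,"rz":0},{"dx":0.275,"dy":0.01,"dz":-0.3,"rx":0,"ry":0,"rz":0},{"dx":0.275,"dy":0.01,"dz":-0.3,"rx":0,"ry":0,"rz":0}]' 0.2
python3 -m handwheel '[{"dx":0,"dy":0,"dz":-0.3,"rx":0,"ry":0,"rz":0},{"dx":0,"dy":0,"dz":-0.3,"rx":0,"ry":0,"rz":0},{"dx":0,"dy":0,"dz":-0.3,"rx":0,"ry":0,"rz":0},{"dx":0,"dy":0,"dz":-0.3,"rx":0,"ry":0,"rz":0},{"dx":0,"dy":0,"dz":-0.3,"rx":0,"ry":0,"rz":0},{"dx":0,"dy":0,"dz":-0.3,"rx":0,"ry":0,"rz":0},{"dx":0,"dy":0,"dz":-0.3,"rx":0,"ry":0,"rz":0},{"dx":0,"dy":0,"dz":-0.13,"rx":0,"ry":0,"rz":0},{"dx":0,"dy":0,"dz":0,"rx":0,"ry":0,"rz":0},{"dx":0,"dy":0,"dz":0,"rx":0,"ry":0,"rz":0}]' 0.2
python3 -m handwheel '[{"dx":0,"dy":0,"dz":0,"rx":0,"ry":0,"rz":0},{"dx":0,"dy":0,"dz":0,"rx":0,"ry":0,"rz":0},{"dx":0,"dy":0,"dz":0,"rx":0,"ry":0,"rz":0},{"dx":0,"dy":0,"dz":0,"rx":0,"ry":0,"rz":0},{"dx":0,"dy":0,"dz":0,"rx":0,"ry":0,"rz":0},{"dx":0,"dy":0,"dz":0,"rx":0,"ry":0,"rz":0},{"dx":0,"dy":0,"dz":0.2,"rx":0,"ry":0,"rz":0},{"dx":0,"dy":0,"dz":0.5,"rx":0,"ry":0,"rz":0},{"dx":0,"dy":0,"dz":0.8,"rx":0,"ry":0,"rz":0},{"dx":0,"dy":0,"dz":0.8,"rx":0,"ry":0,"rz":0}]' 1 15
```

```text
time: 16.75
tcp_pos: [0.6462, -0.1052, 0.1464]
orientation: [-3.141, 0.001, 0.373]
ft_force: [0.1, -0.2, 0.3]
gripper_width: 0.803
finger_force: 0.0
time: 17.75
tcp_pos: [0.6451, -0.1065, 0.0375]
orientation: [3.141, -0.0, 0.37]
ft_force: [0.0, -1.0, 0.1]
gripper_width: 0.8
finger_force: 0.0
time: 18.75
tcp_pos: [0.6444, -0.1063, 0.1537]
orientation: [-3.141, 0.001, 0.37]
ft_force: [-0.2, -0.2, -0.0]
gripper_width: 0.48
finger_force: 15.0
```

```bash
python3 -m handwheel '[{"dx":-0.15,"dy":0.35,"dz":0,"rx":0,"ry":0,"rz":0},{"dx":-0.3,"dy":0.7,"dz":0,"rx":0,"ry":0,"rz":0},{"dx":-0.3,"dy":0.7,"dz":0,"rx":0,"ry":0,"rz":0},{"dx":-0.3,"dy":0.7,"dz":0,"rx":0,"ry":0,"rz":0},{"dx":-0.3,"dy":0.7,"dz":0,"rx":0,"ry":0,"rz":0},{"dx":-0.3,"dy":0.7,"dz":0,"rx":0,"ry":0,"rz":0},{"dx":-0.3,"dy":0.7,"dz":0,"rx":0,"ry":0,"rz":0},{"dx":-0.3,"dy":0.7,"dz":0,"rx":0,"ry":0,"rz":0},{"dx":-0.3,"dy":0.7,"dz":0,"rx":0,"ry":0,"rz":0},{"dx":-0.14,"dy":0.36,"dz":0,"rx":0,"ry":0,"rz":0}]' 1 15
python3 -m handwheel '[{"dx":0,"dy":0,"dz":-0.1,"rx":0,"ry":0,"rz":0},{"dx":0,"dy":0,"dz":-0.3,"rx":0,"ry":0,"rz":0},{"dx":0,"dy":0,"dz":-0.35,"rx":0,"ry":0,"rz":0},{"dx":0,"dy":0,"dz":-0.35,"rx":0,"ry":0,"rz":0},{"dx":0,"dy":0,"dz":-0.35,"rx":0,"ry":0,"rz":0},{"dx":0,"dy":0,"dz":-0.35,"rx":0,"ry":0,"rz":0},{"dx":0,"dy":0,"dz":-0.2,"rx":0,"ry":0,"rz":0},{"dx":0,"dy":0,"dz":-0.15,"rx":0,"ry":0,"rz":0},{"dx":0,"dy":0,"dz":-0.04,"rx":0,"ry":0,"rz":0},{"dx":0,"dy":0,"dz":0,"rx":0,"ry":0,"rz":0}]' 1 15
```

```text
time: 19.75
tcp_pos: [0.5087, 0.2114, 0.1522]
orientation: [-3.141, -0.0, 0.372]
ft_force: [-0.4, -0.6, -0.7]
gripper_width: 0.476
finger_force: 15.0
time: 20.75
tcp_pos: [0.5105, 0.2089, 0.0426]
orientation: [3.142, -0.0, 0.37]
ft_force: [-0.1, -0.3, -0.8]
gripper_width: 0.478
finger_force: 15.0
```

```bash
python3 -m handwheel '[{"dx":0,"dy":0,"dz":-0.01,"rx":0,"ry":0,"rz":0},{"dx":0,"dy":0,"dz":0,"rx":0,"ry":0,"rz":0},{"dx":0,"dy":0,"dz":0,"rx":0,"ry":0,"rz":0},{"dx":0,"dy":0,"dz":0,"rx":0,"ry":0,"rz":0},{"dx":0,"dy":0,"dz":0.1,"rx":0,"ry":0,"rz":0},{"dx":0,"dy":0,"dz":0.5,"rx":0,"ry":0,"rz":0},{"dx":0,"dy":0,"dz":0.8,"rx":0,"ry":0,"rz":0},{"dx":0,"dy":0,"dz":0.8,"rx":0,"ry":0,"rz":0},{"dx":0,"dy":0,"dz":0.8,"rx":0,"ry":0,"rz":0},{"dx":0,"dy":0,"dz":0.6,"rx":0,"ry":0,"rz":0}]' 0.32
python3 -m handwheel '[{"dx":0.04,"dy":-0.3,"dz":0,"rx":0,"ry":0,"rz":0},{"dx":0.08,"dy":-0.7,"dz":0,"rx":0,"ry":0,"rz":0},{"dx":0.09,"dy":-0.7,"dz":0,"rx":0,"ry":0,"rz":0},{"dx":0.09,"dy":-0.7,"dz":0,"rx":0,"ry":0,"rz":0},{"dx":0.09,"dy":-0.7,"dz":0,"rx":0,"ry":0,"rz":0},{"dx":0.09,"dy":-0.7,"dz":0,"rx":0,"ry":0,"rz":0},{"dx":0.09,"dy":-0.7,"dz":0,"rx":0,"ry":0,"rz":0},{"dx":0.09,"dy":-0.7,"dz":0,"rx":0,"ry":0,"rz":0},{"dx":0.09,"dy":-0.7,"dz":0,"rx":0,"ry":0,"rz":0},{"dx":0.05,"dy":-0.4,"dz":0,"rx":0,"ry":0,"rz":0}]' 0.2
python3 -c "
from cups import *
cups()"
```

```text
time: 21.75
tcp_pos: [0.5104, 0.2092, 0.2254]
orientation: [3.142, -0.002, 0.37]
ft_force: [1.0, 0.2, -0.9]
gripper_width: 0.678
finger_force: 0.0
time: 22.75
tcp_pos: [0.55, -0.1084, 0.2216]
orientation: [-3.142, 0.001, 0.369]
ft_force: [0.1, 0.4, 0.2]
gripper_width: 0.799
finger_force: 0.0
wrist ([37.9, 152.3], 1310, [21, 130, 35, 46]) [0.5123 0.2096 0.064 ]
wrist ([324.4, 216.3], 2032, [300, 191, 50, 51]) [ 0.5529 -0.1063  0.064 ]
wrist ([281.8, 314.8], 1612, [259, 293, 46, 45]) [ 0.4461 -0.1027  0.064 ]
tcp [ 0.55   -0.1084  0.2216]
scene [319.4, 232.4] [ 0.551  -0.1042  0.062 ]
scene [365.3, 262.9] [ 0.4427 -0.101   0.062 ]
scene [191.6, 344.8] [0.5162 0.207  0.062 ]
side [308.0, 209.7] [0.5122 0.2202 0.062 ]
side [325.9, 271.7] [ 0.5496 -0.1099  0.062 ]
side [268.5, 272.6] [ 0.4425 -0.1086  0.062 ]
```

```bash
python3 -m handwheel '[{"dx":0.03,"dy":0.04,"dz":-0.3,"rx":0,"ry":0,"rz":0},{"dx":0,"dy":0,"dz":-0.5,"rx":0,"ry":0,"rz":0},{"dx":0,"dy":0,"dz":-0.5,"rx":0,"ry":0,"rz":0},{"dx":0,"dy":0,"dz":-0.5,"rx":0,"ry":0,"rz":0},{"dx":0,"dy":0,"dz":-0.5,"rx":0,"ry":0,"rz":0},{"dx":0,"dy":0,"dz":-0.5,"rx":0,"ry":0,"rz":0},{"dx":0,"dy":0,"dz":-0.4,"rx":0,"ry":0,"rz":0},{"dx":0,"dy":0,"dz":-0.3,"rx":0,"ry":0,"rz":0},{"dx":0,"dy":0,"dz":-0.18,"rx":0,"ry":0,"rz":0},{"dx":0,"dy":0,"dz":0,"rx":0,"ry":0,"rz":0}]' 0.2
python3 -m handwheel '[{"dx":0,"dy":0,"dz":0,"rx":0,"ry":0,"rz":0},{"dx":0,"dy":0,"dz":0,"rx":0,"ry":0,"rz":0},{"dx":0,"dy":0,"dz":0,"rx":0,"ry":0,"rz":0},{"dx":0,"dy":0,"dz":0,"rx":0,"ry":0,"rz":0},{"dx":0,"dy":0,"dz":0,"rx":0,"ry":0,"rz":0},{"dx":0,"dy":0,"dz":0,"rx":0,"ry":0,"rz":0},{"dx":0,"dy":0,"dz":0.25,"rx":0,"ry":0,"rz":0},{"dx":0,"dy":0,"dz":0.6,"rx":0,"ry":0,"rz":0},{"dx":0,"dy":0,"dz":0.8,"rx":0,"ry":0,"rz":0},{"dx":0,"dy":0,"dz":0.7,"rx":0,"ry":0,"rz":0}]' 1 15
python3 -m handwheel '[{"dx":0.01,"dy":0.2,"dz":0,"rx":0,"ry":0,"rz":0},{"dx":0.01,"dy":0.4,"dz":0,"rx":0,"ry":0,"rz":0},{"dx":0.01,"dy":0.5,"dz":0,"rx":0,"ry":0,"rz":0},{"dx":0.01,"dy":0.5,"dz":0,"rx":0,"ry":0,"rz":0},{"dx":0.01,"dy":0.5,"dz":0,"rx":0,"ry":0,"rz":0},{"dx":0.01,"dy":0.5,"dz":0,"rx":0,"ry":0,"rz":0},{"dx":0.01,"dy":0.5,"dz":0,"rx":0,"ry":0,"rz":0},{"dx":0.02,"dy":0.4,"dz":0,"rx":0,"ry":0,"rz":0},{"dx":0.02,"dy":0.3,"dz":0,"rx":0,"ry":0,"rz":0},{"dx":0.01,"dy":0.1,"dz":0,"rx":0,"ry":0,"rz":0}]' 1 15
```

```text
time: 23.9
tcp_pos: [0.5513, -0.1033, 0.0369]
orientation: [-3.141, 0.001, 0.371]
ft_force: [0.6, -0.7, -0.1]
gripper_width: 0.799
finger_force: 0.0
time: 24.9
tcp_pos: [0.5517, -0.1038, 0.1581]
orientation: [3.141, -0.0, 0.37]
ft_force: [0.1, 0.0, -0.1]
gripper_width: 0.483
finger_force: 15.0
time: 25.9
tcp_pos: [0.5577, 0.0923, 0.1554]
orientation: [-3.141, 0.0, 0.371]
ft_force: [0.9, -0.1, -0.6]
gripper_width: 0.481
finger_force: 15.0
```

```bash
python3 -m handwheel '[{"dx":0,"dy":-0.06,"dz":-0.1,"rx":0,"ry":0,"rz":0},{"dx":0,"dy":0,"dz":-0.3,"rx":0,"ry":0,"rz":0},{"dx":0,"dy":0,"dz":-0.4,"rx":0,"ry":0,"rz":0},{"dx":0,"dy":0,"dz":-0.4,"rx":0,"ry":0,"rz":0},{"dx":0,"dy":0,"dz":-0.4,"rx":0,"ry":0,"rz":0},{"dx":0,"dy":0,"dz":-0.3,"rx":0,"ry":0,"rz":0},{"dx":0,"dy":0,"dz":-0.2,"rx":0,"ry":0,"rz":0},{"dx":0,"dy":0,"dz":-0.1,"rx":0,"ry":0,"rz":0},{"dx":0,"dy":0,"dz":-0.05,"rx":0,"ry":0,"rz":0},{"dx":0,"dy":0,"dz":-0.02,"rx":0,"ry":0,"rz":0}]' 1 15
python3 -m handwheel '[{"dx":0,"dy":0,"dz":0,"rx":0,"ry":0,"rz":0},{"dx":0,"dy":0,"dz":0,"rx":0,"ry":0,"rz":0},{"dx":0,"dy":0,"dz":0,"rx":0,"ry":0,"rz":0},{"dx":0,"dy":0,"dz":0,"rx":0,"ry":0,"rz":0},{"dx":0,"dy":0,"dz":0.1,"rx":0,"ry":0,"rz":0},{"dx":0,"dy":0,"dz":0.5,"rx":0,"ry":0,"rz":0},{"dx":0,"dy":0,"dz":0.8,"rx":0,"ry":0,"rz":0},{"dx":0,"dy":0,"dz":0.8,"rx":0,"ry":0,"rz":0},{"dx":0,"dy":0,"dz":0.8,"rx":0,"ry":0,"rz":0},{"dx":0,"dy":0,"dz":0.6,"rx":0,"ry":0,"rz":0}]' 0.32
python3 -m handwheel '[{"dx":-0.1,"dy":-0.2,"dz":0,"rx":0,"ry":0,"rz":0},{"dx":-0.25,"dy":-0.4,"dz":0,"rx":0,"ry":0,"rz":0},{"dx":-0.25,"dy":-0.45,"dz":0,"rx":0,"ry":0,"rz":0},{"dx":-0.25,"dy":-0.45,"dz":0,"rx":0,"ry":0,"rz":0},{"dx":-0.25,"dy":-0.45,"dz":0,"rx":0,"ry":0,"rz":0},{"dx":-0.25,"dy":-0.45,"dz":0,"rx":0,"ry":0,"rz":0},{"dx":-0.25,"dy":-0.45,"dz":0,"rx":0,"ry":0,"rz":0},{"dx":-0.25,"dy":-0.45,"dz":0,"rx":0,"ry":0,"rz":0},{"dx":-0.25,"dy":-0.4,"dz":0,"rx":0,"ry":0,"rz":0},{"dx":-0.1,"dy":-0.16,"dz":0,"rx":0,"ry":0,"rz":0}]' 0.2
python3 -c "
from cups import *
cups()"
```

```text
time: 26.9
tcp_pos: [0.5584, 0.088, 0.0435]
orientation: [3.141, -0.001, 0.37]
ft_force: [-6.9, -2.3, 16.6]
gripper_width: 0.48
finger_force: 15.0
time: 27.9
tcp_pos: [0.558, 0.0881, 0.2254]
orientation: [3.141, -0.002, 0.37]
ft_force: [0.7, 0.4, 0.4]
gripper_width: 0.683
finger_force: 0.0
time: 28.9
tcp_pos: [0.4468, -0.1062, 0.2218]
orientation: [3.142, 0.0, 0.369]
ft_force: [0.1, 1.1, -0.0]
gripper_width: 0.8
finger_force: 0.0
wrist ([170.5, 38.5], 2069, [145, 14, 52, 51]) [0.5565 0.0876 0.064 ]
wrist ([100.7, 72.5], 1734, [79, 48, 44, 50]) [0.5084 0.1519 0.064 ]
wrist ([319.9, 220.8], 2056, [295, 195, 51, 52]) [ 0.4444 -0.1018  0.064 ]
tcp [ 0.4468 -0.1062  0.2218]
scene [365.2, 263.2] [ 0.4424 -0.1003  0.062 ]
scene [235.2, 285.2] [0.561 0.084 0.062]
scene [223.6, 323.8] [0.5129 0.149  0.062 ]
side [306.2, 218.1] [0.5088 0.1661 0.062 ]
side [327.2, 228.6] [0.5555 0.1007 0.062 ]
side [268.7, 272.7] [ 0.4429 -0.109   0.062 ]
```

```bash
python3 -m handwheel '[{"dx":-0.05,"dy":0.08,"dz":-0.3,"rx":0,"ry":0,"rz":0},{"dx":0,"dy":0,"dz":-0.5,"rx":0,"ry":0,"rz":0},{"dx":0,"dy":0,"dz":-0.5,"rx":0,"ry":0,"rz":0},{"dx":0,"dy":0,"dz":-0.5,"rx":0,"ry":0,"rz":0},{"dx":0,"dy":0,"dz":-0.5,"rx":0,"ry":0,"rz":0},{"dx":0,"dy":0,"dz":-0.5,"rx":0,"ry":0,"rz":0},{"dx":0,"dy":0,"dz":-0.4,"rx":0,"ry":0,"rz":0},{"dx":0,"dy":0,"dz":-0.3,"rx":0,"ry":0,"rz":0},{"dx":0,"dy":0,"dz":-0.18,"rx":0,"ry":0,"rz":0},{"dx":0,"dy":0,"dz":0,"rx":0,"ry":0,"rz":0}]' 0.2
python3 -m handwheel '[{"dx":0,"dy":0,"dz":0,"rx":0,"ry":0,"rz":0},{"dx":0,"dy":0,"dz":0,"rx":0,"ry":0,"rz":0},{"dx":0,"dy":0,"dz":0,"rx":0,"ry":0,"rz":0},{"dx":0,"dy":0,"dz":0,"rx":0,"ry":0,"rz":0},{"dx":0,"dy":0,"dz":0,"rx":0,"ry":0,"rz":0},{"dx":0,"dy":0,"dz":0,"rx":0,"ry":0,"rz":0},{"dx":0,"dy":0,"dz":0.25,"rx":0,"ry":0,"rz":0},{"dx":0,"dy":0,"dz":0.6,"rx":0,"ry":0,"rz":0},{"dx":0,"dy":0,"dz":0.8,"rx":0,"ry":0,"rz":0},{"dx":0,"dy":0,"dz":0.7,"rx":0,"ry":0,"rz":0}]' 1 15
python3 -m handwheel '[{"dx":0.05,"dy":0.2,"dz":0.1,"rx":0,"ry":0,"rz":0},{"dx":0.1,"dy":0.4,"dz":0,"rx":0,"ry":0,"rz":0},{"dx":0.15,"dy":0.4,"dz":0,"rx":0,"ry":0,"rz":0},{"dx":0.15,"dy":0.4,"dz":0,"rx":0,"ry":0,"rz":0},{"dx":0.15,"dy":0.4,"dz":0,"rx":0,"ry":0,"rz":0},{"dx":0.15,"dy":0.4,"dz":0,"rx":0,"ry":0,"rz":0},{"dx":0.13,"dy":0.4,"dz":0,"rx":0,"ry":0,"rz":0},{"dx":0.1,"dy":0.4,"dz":0,"rx":0,"ry":0,"rz":0},{"dx":0.05,"dy":0.25,"dz":0,"rx":0,"ry":0,"rz":0},{"dx":0,"dy":0.06,"dz":0,"rx":0,"ry":0,"rz":0}]' 1 15
python3 -c "
from cups import *
cups()"
```

```text
time: 30.05
tcp_pos: [0.4449, -0.1003, 0.0369]
orientation: [-3.14, 0.001, 0.371]
ft_force: [0.4, -0.1, 0.8]
gripper_width: 0.802
finger_force: 0.0
time: 31.05
tcp_pos: [0.4451, -0.1008, 0.1581]
orientation: [3.141, -0.0, 0.37]
ft_force: [-0.1, 0.3, -0.1]
gripper_width: 0.479
finger_force: 15.0
time: 32.05
tcp_pos: [0.4967, 0.0657, 0.1603]
orientation: [-3.141, 0.001, 0.372]
ft_force: [-0.3, -0.1, -0.1]
gripper_width: 0.478
finger_force: 15.0
wrist ([327.9, 151.0], 3976, [292, 116, 72, 71]) [0.5569 0.0873 0.064 ]
wrist ([220.9, 183.1], 3557, [188, 149, 67, 69]) [0.5084 0.1518 0.064 ]
wrist ([325.8, 309.6], 7860, [272, 264, 109, 85]) [0.443  0.0445 0.064 ]
tcp [0.4967 0.0657 0.1603]
scene [275.4, 243.6] [ 0.5859 -0.0297  0.062 ]
scene [235.2, 285.2] [0.561 0.084 0.062]
scene [223.5, 324.1] [0.5126 0.1495 0.062 ]
side [306.6, 217.8] [0.5097 0.168  0.062 ]
side [327.6, 229.1] [0.5563 0.0978 0.062 ]
```

```bash
python3 -m handwheel '[{"dx":-0.02,"dy":-0.03,"dz":-0.1,"rx":0,"ry":0,"rz":0},{"dx":0,"dy":0,"dz":-0.3,"rx":0,"ry":0,"rz":0},{"dx":0,"dy":0,"dz":-0.4,"rx":0,"ry":0,"rz":0},{"dx":0,"dy":0,"dz":-0.4,"rx":0,"ry":0,"rz":0},{"dx":0,"dy":0,"dz":-0.4,"rx":0,"ry":0,"rz":0},{"dx":0,"dy":0,"dz":-0.3,"rx":0,"ry":0,"rz":0},{"dx":0,"dy":0,"dz":-0.2,"rx":0,"ry":0,"rz":0},{"dx":0,"dy":0,"dz":-0.15,"rx":0,"ry":0,"rz":0},{"dx":0,"dy":0,"dz":-0.08,"rx":0,"ry":0,"rz":0},{"dx":0,"dy":0,"dz":-0.01,"rx":0,"ry":0,"rz":0}]' 1 15
python3 -m handwheel '[{"dx":0,"dy":0,"dz":0,"rx":0,"ry":0,"rz":0},{"dx":0,"dy":0,"dz":0,"rx":0,"ry":0,"rz":0},{"dx":0,"dy":0,"dz":0,"rx":0,"ry":0,"rz":0},{"dx":0,"dy":0,"dz":0,"rx":0,"ry":0,"rz":0},{"dx":0,"dy":0,"dz":0.1,"rx":0,"ry":0,"rz":0},{"dx":0,"dy":0,"dz":0.5,"rx":0,"ry":0,"rz":0},{"dx":0,"dy":0,"dz":0.8,"rx":0,"ry":0,"rz":0},{"dx":0,"dy":0,"dz":0.8,"rx":0,"ry":0,"rz":0},{"dx":0,"dy":0,"dz":0.8,"rx":0,"ry":0,"rz":0},{"dx":0,"dy":0,"dz":0.6,"rx":0,"ry":0,"rz":0}]' 0.36
```

```text
time: 33.2
tcp_pos: [0.496, 0.0631, 0.0437]
orientation: [3.142, -0.0, 0.37]
ft_force: [0.1, 0.0, -0.7]
gripper_width: 0.482
finger_force: 15.0
time: 34.2
tcp_pos: [0.4959, 0.0631, 0.2268]
orientation: [3.141, -0.002, 0.37]
ft_force: [0.9, 0.2, -0.4]
gripper_width: 0.639
finger_force: 0.0
```

```bash
python3 -m handwheel '[{"dx":0,"dy":-0.7,"dz":0,"rx":0,"ry":0,"rz":-0.575},{"dx":0,"dy":-0.7,"dz":0,"rx":0,"ry":0,"rz":-0.575},{"dx":0,"dy":-0.7,"dz":0,"rx":0,"ry":0,"rz":-0.575},{"dx":0,"dy":-0.7,"dz":0,"rx":0,"ry":0,"rz":-0.575},{"dx":0,"dy":-0.7,"dz":0,"rx":0,"ry":0,"rz":-0.575},{"dx":0,"dy":-0.7,"dz":0,"rx":0,"ry":0,"rz":-0.575},{"dx":0,"dy":-0.7,"dz":0,"rx":0,"ry":0,"rz":-0.575},{"dx":0,"dy":-0.7,"dz":0,"rx":0,"ry":0,"rz":-0.575},{"dx":0,"dy":-0.6,"dz":0,"rx":0,"ry":0,"rz":-0.575},{"dx":0,"dy":-0.4,"dz":0,"rx":0,"ry":0,"rz":-0.575}]' 0.36
python3 - <<'E'
from cups import *
d=cups();cv2.imwrite("pics/w4.png",d["frame"][:,:,::-1])
E
```

```text
time: 35.2
tcp_pos: [0.4955, -0.2688, 0.2239]
orientation: [3.141, -0.0, -0.093]
ft_force: [0.1, 0.6, 0.3]
gripper_width: 0.644
finger_force: 0.0
wrist ([15.7, 200.0], 1057, [0, 179, 32, 43]) [0.5577 0.0872 0.064 ]
wrist ([3.3, 246.8], 241, [0, 227, 10, 37]) [0.5045 0.134  0.064 ]
wrist ([40.8, 250.8], 1115, [24, 229, 34, 44]) [0.4938 0.0621 0.064 ]
tcp [ 0.4955 -0.2688  0.2239]
scene [235.2, 285.2] [0.561 0.084 0.062]
scene [273.6, 296.8] [0.4982 0.0587 0.062 ]
scene [223.7, 323.8] [0.5128 0.1489 0.062 ]
side [306.3, 218.5] [0.5091 0.1636 0.062 ]
side [327.2, 228.5] [0.5555 0.1013 0.062 ]
side [298.7, 233.5] [0.4941 0.0766 0.062 ]
```

View pics/w4.png

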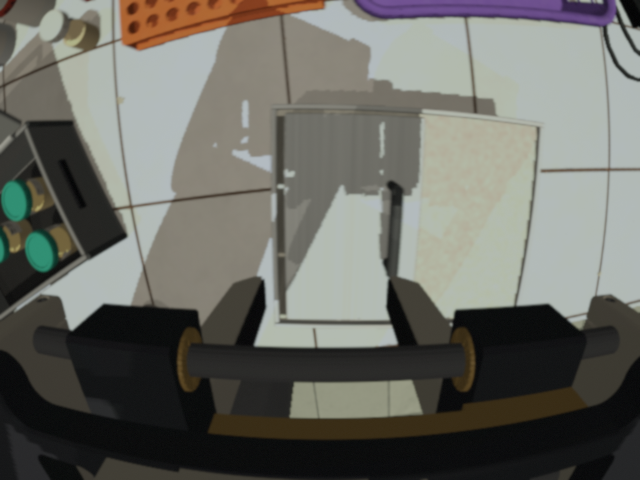

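Handle bar spans (397,185)–(393,275); the cover's edge is at column ~419, the pocket-end lip at ~277; all three cups stand in the case at left.

Run:
```python
from h import *
d,T=shot("wrist");print(T)
P=np.array([cast(d,u,v,z,T) for u,v,z in((397,185,.123),(393,275,.123),(421,113,.093),(417,318,.093),(277,108,.096),(277,321,.096),(543,124,.096),(286,112,.093),(287,315,.093))])
print(P.round(4))
for i in(0,2,4): v=P[i]-P[i+1];print(np.arctan2(v[1],v[0]),np.linalg.norm(v))
print((P[0]+P[1])/2)
```

```text
(array([ 0.49557398, -0.26757389,  0.22364427]), array([-3.14135868e+00,  3.40410667e-04, -9.09655994e-02]))
[[ 0.5305 -0.3233  0.123 ]
 [ 0.4607 -0.3172  0.123 ]
 [ 0.5834 -0.3525  0.093 ]
 [ 0.4032 -0.3435  0.093 ]
 [ 0.5959 -0.2389  0.096 ]
 [ 0.4146 -0.2166  0.096 ]
 [ 0.5735 -0.466   0.096 ]
 [ 0.5922 -0.2454  0.093 ]
 [ 0.4185 -0.226   0.093 ]]
-0.0862211010591102 0.07004174799560589
-0.049917588471317324 0.18037558884257646
-0.12236119826320477 0.18270820184947748
[ 0.49560309 -0.32024208  0.123     ]
```

```bash
python3 -m handwheel '[{"dx":0,"dy":-0.36,"dz":0,"rx":0,"ry":0,"rz":0},{"dx":0,"dy":-0.36,"dz":0,"rx":0,"ry":0,"rz":0},{"dx":0,"dy":-0.34,"dz":-0.2,"rx":0,"ry":0,"rz":0},{"dx":0,"dy":0,"dz":-0.3,"rx":0,"ry":0,"rz":0},{"dx":0,"dy":0,"dz":-0.4,"rx":0,"ry":0,"rz":0},{"dx":0,"dy":0,"dz":-0.4,"rx":0,"ry":0,"rz":0},{"dx":0,"dy":0,"dz":-0.4,"rx":0,"ry":0,"rz":0},{"dx":0,"dy":0,"dz":-0.3,"rx":0,"ry":0,"rz":0},{"dx":0,"dy":0,"dz":-0.2,"rx":0,"ry":0,"rz":0},{"dx":0,"dy":0,"dz":-0.2,"rx":0,"ry":0,"rz":0}]' 0.7
python3 -m handwheel '[{"dx":0,"dy":0,"dz":0,"rx":0,"ry":0,"rz":0},{"dx":0,"dy":0,"dz":0,"rx":0,"ry":0,"rz":0},{"dx":0,"dy":0,"dz":0,"rx":0,"ry":0,"rz":0},{"dx":0,"dy":0,"dz":0,"rx":0,"ry":0,"rz":0},{"dx":0,"dy":0,"dz":0,"rx":0,"ry":0,"rz":0},{"dx":0,"dy":0,"dz":0,"rx":0,"ry":0,"rz":0},{"dx":0,"dy":0,"dz":0,"rx":0,"ry":0,"rz":0},{"dx":0,"dy":0,"dz":0,"rx":0,"ry":0,"rz":0},{"dx":0,"dy":0,"dz":0,"rx":0,"ry":0,"rz":0},{"dx":0,"dy":0,"dz":0,"rx":0,"ry":0,"rz":0}]' 1 5
```

```text
time: 36.4
tcp_pos: [0.4958, -0.3199, 0.1029]
orientation: [-3.142, -0.0, -0.09]
ft_force: [0.1, -0.8, 0.6]
gripper_width: 0.3
finger_force: 0.0
time: 37.4
tcp_pos: [0.4961, -0.3201, 0.1044]
orientation: [3.141, -0.001, -0.09]
ft_force: [0.8, -0.4, 5.6]
gripper_width: 0.106
finger_force: 5.0
```

```bash
python3 -m handwheel '[{"dx":0,"dy":0,"dz":0,"rx":0,"ry":0,"rz":0},{"dx":0,"dy":0,"dz":0,"rx":0,"ry":0,"rz":0},{"dx":-0.005,"dy":-0.05,"dz":0,"rx":0,"ry":0,"rz":0},{"dx":-0.014,"dy":-0.15,"dz":0,"rx":0,"ry":0,"rz":0},{"dx":-0.014,"dy":-0.15,"dz":0,"rx":0,"ry":0,"rz":0},{"dx":-0.014,"dy":-0.15,"dz":0,"rx":0,"ry":0,"rz":0},{"dx":-0.014,"dy":-0.15,"dz":0,"rx":0,"ry":0,"rz":0},{"dx":-0.014,"dy":-0.15,"dz":0,"rx":0,"ry":0,"rz":0},{"dx":-0.014,"dy":-0.15,"dz":0,"rx":0,"ry":0,"rz":0},{"dx":-0.014,"dy":-0.15,"dz":0,"rx":0,"ry":0,"rz":0}]' 0.85
python3 -m handwheel '[{"dx":-0.014,"dy":-0.15,"dz":0,"rx":0,"ry":0,"rz":0},{"dx":-0.014,"dy":-0.15,"dz":0,"rx":0,"ry":0,"rz":0},{"dx":-0.014,"dy":-0.15,"dz":0,"rx":0,"ry":0,"rz":0},{"dx":-0.014,"dy":-0.15,"dz":0,"rx":0,"ry":0,"rz":0},{"dx":-0.014,"dy":-0.15,"dz":0,"rx":0,"ry":0,"rz":0},{"dx":-0.014,"dy":-0.15,"dz":0,"rx":0,"ry":0,"rz":0},{"dx":-0.01,"dy":-0.1,"dz":0,"rx":0,"ry":0,"rz":0},{"dx":-0.005,"dy":-0.08,"dz":0,"rx":0,"ry":0,"rz":0},{"dx":0,"dy":0,"dz":0,"rx":0,"ry":0,"rz":0},{"dx":0,"dy":0,"dz":0,"rx":0,"ry":0,"rz":0}]'
```

```text
time: 38.4
tcp_pos: [0.4906, -0.3756, 0.1036]
orientation: [-3.142, 0.0, -0.09]
ft_force: [-0.2, 0.9, -0.4]
gripper_width: 0.151
finger_force: 0.4
time: 39.4
tcp_pos: [0.4857, -0.4289, 0.1036]
orientation: [3.142, -0.0, -0.09]
ft_force: [0.1, 0.6, 0.7]
gripper_width: 0.147
finger_force: 0.0
```

```bash
python3 -m handwheel '[{"dx":0,"dy":0,"dz":0,"rx":0,"ry":0,"rz":0},{"dx":0,"dy":0,"dz":0,"rx":0,"ry":0,"rz":0},{"dx":0,"dy":0.05,"dz":0,"rx":0,"ry":0,"rz":0},{"dx":0,"dy":0,"dz":0.4,"rx":0,"ry":0,"rz":0},{"dx":0,"dy":0,"dz":0.6,"rx":0,"ry":0,"rz":0},{"dx":0,"dy":0,"dz":0.6,"rx":0,"ry":0,"rz":0},{"dx":0,"dy":0.6,"dz":0.6,"rx":0,"ry":0,"rz":0},{"dx":0,"dy":0.8,"dz":0,"rx":0,"ry":0,"rz":0},{"dx":0,"dy":0.8,"dz":0,"rx":0,"ry":0,"rz":0},{"dx":0,"dy":0.6,"dz":0,"rx":0,"ry":0,"rz":0}]' 0.6
python3 - <<'E'
from h import *
d,T=shot("wrist");print(T);cv2.imwrite("pics/w5.png",d["frame"][:,:,::-1])
E
```

```text
time: 40.4
tcp_pos: [0.4855, -0.2844, 0.2139]
orientation: [3.142, -0.001, -0.089]
ft_force: [0.3, 0.9, 1.4]
gripper_width: 0.398
finger_force: 0.0
(array([ 0.48550838, -0.28435891,  0.21392717]), array([ 3.14151127e+00, -6.42763559e-04, -8.94651792e-02]))
```

View pics/w5.png

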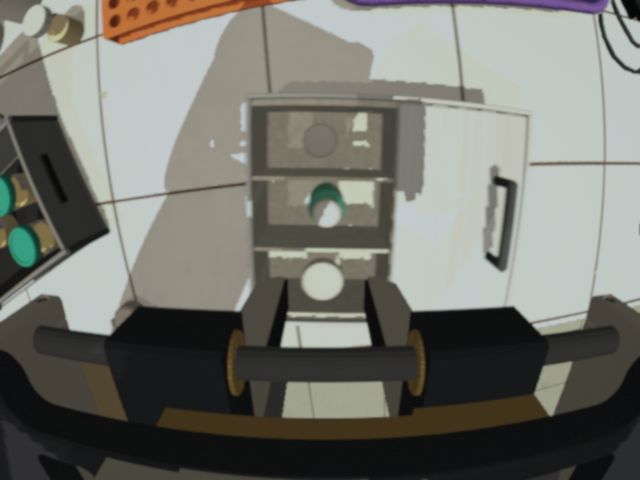

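Far pocket: grey tin (320,140). Middle: the bottle, with a teal body and narrow white cap, at ~(327,213). Near: the wide white jar lid (322,280). The cover is back on the ledge.

Run:
```python
from h import *
d,T=shot("wrist")
f=d["frame"][180:235,300:355]
hsv=cv2.cvtColor(f,cv2.COLOR_RGB2HSV)
m=((hsv[...,1]<60)&(hsv[...,2]>150)).astype("uint8")
n,l,s,c=cv2.connectedComponentsWithStats(m)
for i in range(1,n):
    if s[i,4]>40: print(c[i]+[300,180],s[i])
g=cv2.inRange(hsv,(65,90,20),(100,255,255));ys,xs=np.nonzero(g);print("teal",xs.min()+300,xs.max()+300,ys.min()+180,ys.max()+180)
print([cast(d,u,213,.084,T).round(4) for u in(315,327,340)],cast(d,322,280,.085,T).round(4),cast(d,320,140,.039,T).round(4))
cv2.imwrite("pics/w6.png",cv2.resize(d["frame"][170:300,245:405,::-1],None,fx=4,fy=4))
```

```text
[349.71162791 189.74418605] [ 43   0  12  24 215]
[310.56521739 197.07608696] [ 6 10  9 14 92]
[333.799591   214.21063395] [ 21  20  26  27 489]
teal 315 348 184 214
[array([ 0.499 , -0.2741,  0.084 ]), array([ 0.4982, -0.2839,  0.084 ]), array([ 0.4972, -0.2944,  0.084 ])] [ 0.4406 -0.2745  0.085 ] [ 0.557  -0.2828  0.039 ]
```

View pics/w6.png

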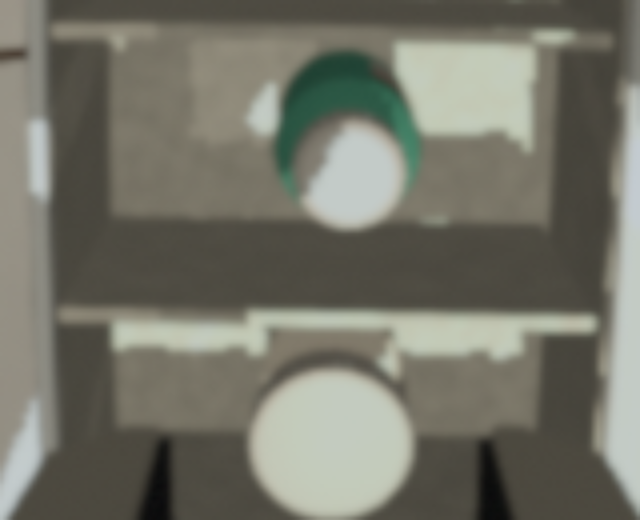

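```bash
python3 -m handwheel '[{"dx":0.25,"dy":-0.07,"dz":0,"rx":0,"ry":0,"rz":0},{"dx":0,"dy":0,"dz":-0.3,"rx":0,"ry":0,"rz":0},{"dx":0,"dy":0,"dz":-0.5,"rx":0,"ry":0,"rz":0},{"dx":0,"dy":0,"dz":-0.5,"rx":0,"ry":0,"rz":0},{"dx":0,"dy":0,"dz":-0.5,"rx":0,"ry":0,"rz":0},{"dx":0,"dy":0,"dz":-0.5,"rx":0,"ry":0,"rz":0},{"dx":0,"dy":0,"dz":-0.5,"rx":0,"ry":0,"rz":0},{"dx":0,"dy":0,"dz":-0.4,"rx":0,"ry":0,"rz":0},{"dx":0,"dy":0,"dz":-0.3,"rx":0,"ry":0,"rz":0},{"dx":0,"dy":0,"dz":-0.2,"rx":0,"ry":0,"rz":0}]' 0.46
python3 -m handwheel '[{"dx":0,"dy":0,"dz":0,"rx":0,"ry":0,"rz":0},{"dx":0,"dy":0,"dz":0,"rx":0,"ry":0,"rz":0},{"dx":0,"dy":0,"dz":0,"rx":0,"ry":0,"rz":0},{"dx":0,"dy":0,"dz":0,"rx":0,"ry":0,"rz":0},{"dx":0,"dy":0,"dz":0,"rx":0,"ry":0,"rz":0},{"dx":0,"dy":0,"dz":0,"rx":0,"ry":0,"rz":0},{"dx":0,"dy":0,"dz":0,"rx":0,"ry":0,"rz":0},{"dx":0,"dy":0,"dz":0,"rx":0,"ry":0,"rz":0},{"dx":0,"dy":0,"dz":0,"rx":0,"ry":0,"rz":0},{"dx":0,"dy":0,"dz":0,"rx":0,"ry":0,"rz":0}]' 1 15
```

```text
time: 41.5
tcp_pos: [0.4976, -0.2902, 0.0264]
orientation: [-3.141, 0.002, -0.091]
ft_force: [-0.3, -0.7, -0.5]
gripper_width: 0.536
finger_force: 0.0
time: 42.5
tcp_pos: [0.4986, -0.2902, 0.0295]
orientation: [3.141, -0.001, -0.09]
ft_force: [-0.4, -0.2, 6.6]
gripper_width: 0.348
finger_force: 15.0
```

```bash
python3 -m handwheel '[{"dx":0,"dy":0,"dz":0.15,"rx":0,"ry":0,"rz":0},{"dx":0,"dy":0,"dz":0.4,"rx":0,"ry":0,"rz":0},{"dx":0,"dy":0,"dz":0.5,"rx":0,"ry":0,"rz":0},{"dx":0,"dy":0,"dz":0.5,"rx":0,"ry":0,"rz":0},{"dx":0,"dy":0,"dz":0.5,"rx":0,"ry":0,"rz":0},{"dx":0,"dy":0.2,"dz":0.5,"rx":0,"ry":0,"rz":0},{"dx":-0.05,"dy":0.4,"dz":0.1,"rx":0,"ry":0,"rz":0.35},{"dx":-0.05,"dy":0.6,"dz":0,"rx":0,"ry":0,"rz":0.45},{"dx":-0.05,"dy":0.7,"dz":0,"rx":0,"ry":0,"rz":0.45},{"dx":-0.05,"dy":0.7,"dz":0,"rx":0,"ry":0,"rz":0.45}]' 1 15
python3 -m handwheel '[{"dx":-0.07,"dy":0.8,"dz":0,"rx":0,"ry":0,"rz":0.45},{"dx":-0.07,"dy":0.8,"dz":0,"rx":0,"ry":0,"rz":0.45},{"dx":-0.07,"dy":0.8,"dz":0,"rx":0,"ry":0,"rz":0.45},{"dx":-0.07,"dy":0.8,"dz":0,"rx":0,"ry":0,"rz":0.45},{"dx":-0.07,"dy":0.8,"dz":0,"rx":0,"ry":0,"rz":0.45},{"dx":-0.07,"dy":0.8,"dz":0,"rx":0,"ry":0,"rz":0.45},{"dx":-0.07,"dy":0.8,"dz":0,"rx":0,"ry":0,"rz":0.45},{"dx":-0.07,"dy":0.8,"dz":0,"rx":0,"ry":0,"rz":0.45},{"dx":-0.07,"dy":0.6,"dz":0,"rx":0,"ry":0,"rz":0.45},{"dx":-0.07,"dy":0.2,"dz":0,"rx":0,"ry":0,"rz":0}]' 1 15
python3 -c "
from cups import *
cups()"
```

```text
time: 43.5
tcp_pos: [0.4873, -0.1579, 0.1602]
orientation: [-3.141, 0.001, 0.049]
ft_force: [0.6, 0.2, -0.6]
gripper_width: 0.349
finger_force: 15.0
time: 44.5
tcp_pos: [0.4517, 0.2026, 0.1601]
orientation: [-3.141, 0.001, 0.375]
ft_force: [-0.5, -0.4, -0.1]
gripper_width: 0.352
finger_force: 15.0
wrist ([515.4, 169.5], 2972, [487, 138, 58, 65]) [0.5567 0.0872 0.064 ]
wrist ([419.6, 194.0], 3569, [386, 160, 67, 69]) [0.5084 0.1515 0.064 ]
wrist ([506.9, 254.2], 2685, [478, 224, 58, 61]) [0.4934 0.0617 0.064 ]
wrist ([323.2, 293.0], 4047, [287, 250, 79, 88]) [0.4108 0.1885 0.064 ]
tcp [0.4517 0.2026 0.1601]
scene [239.9, 284.8] [0.5562 0.0782 0.062 ]
scene [273.7, 296.8] [0.4981 0.0586 0.062 ]
scene [224.8, 321.9] [0.5144 0.1453 0.062 ]
side [307.3, 218.4] [0.5113 0.1641 0.062 ]
side [327.3, 228.4] [0.5557 0.1018 0.062 ]
side [297.7, 233.2] [0.4919 0.0784 0.062 ]
```

```bash
python3 -m handwheel '[{"dx":0,"dy":0,"dz":-0.15,"rx":0,"ry":0,"rz":0},{"dx":0,"dy":0,"dz":-0.4,"rx":0,"ry":0,"rz":0},{"dx":0,"dy":0,"dz":-0.45,"rx":0,"ry":0,"rz":0},{"dx":0,"dy":0,"dz":-0.45,"rx":0,"ry":0,"rz":0},{"dx":0,"dy":0,"dz":-0.4,"rx":0,"ry":0,"rz":0},{"dx":0,"dy":0,"dz":-0.3,"rx":0,"ry":0,"rz":0},{"dx":0,"dy":0,"dz":-0.2,"rx":0,"ry":0,"rz":0},{"dx":0,"dy":0,"dz":-0.15,"rx":0,"ry":0,"rz":0},{"dx":0,"dy":0,"dz":-0.1,"rx":0,"ry":0,"rz":0},{"dx":0,"dy":0,"dz":-0.02,"rx":0,"ry":0,"rz":0}]' 1 15
python3 -m handwheel '[{"dx":0,"dy":0,"dz":0,"rx":0,"ry":0,"rz":0},{"dx":0,"dy":0,"dz":0,"rx":0,"ry":0,"rz":0},{"dx":0,"dy":0,"dz":0,"rx":0,"ry":0,"rz":0},{"dx":0,"dy":0,"dz":0,"rx":0,"ry":0,"rz":0},{"dx":0,"dy":0,"dz":0.1,"rx":0,"ry":0,"rz":0},{"dx":0,"dy":0,"dz":0.4,"rx":0,"ry":0,"rz":0},{"dx":0,"dy":0,"dz":0.8,"rx":0,"ry":0,"rz":0},{"dx":0,"dy":0,"dz":0.8,"rx":0,"ry":0,"rz":0},{"dx":0,"dy":0,"dz":0.9,"rx":0,"ry":0,"rz":0},{"dx":0,"dy":0,"dz":0.9,"rx":0,"ry":0,"rz":0}]' 0.5
python3 - <<'E'
from cups import *
d=cups();cv2.imwrite("pics/w7.png",d["frame"][:,:,::-1])
E
```

```text
time: 45.65
tcp_pos: [0.4533, 0.2001, 0.0299]
orientation: [-3.142, 0.0, 0.37]
ft_force: [-0.1, -0.3, -1.2]
gripper_width: 0.352
finger_force: 15.0
time: 46.65
tcp_pos: [0.4528, 0.2, 0.2274]
orientation: [3.142, -0.0, 0.37]
ft_force: [1.3, 0.5, -0.0]
gripper_width: 0.497
finger_force: 0.0
wrist ([480.4, 161.8], 2145, [456, 135, 50, 54]) [0.5572 0.0853 0.064 ]
wrist ([399.1, 182.5], 2402, [371, 155, 56, 56]) [0.5083 0.1504 0.064 ]
wrist ([324.2, 207.0], 556, [308, 193, 37, 35]) [0.4626 0.205  0.064 ]
wrist ([475.6, 233.2], 1996, [451, 207, 50, 53]) [0.4931 0.0595 0.064 ]
tcp [0.4528 0.2    0.2274]
scene [235.3, 285.2] [0.5609 0.0839 0.062 ]
scene [273.7, 296.7] [0.4983 0.0584 0.062 ]
scene [223.5, 324.1] [0.5126 0.1495 0.062 ]
scene [223.9, 379.6] [0.436  0.2135 0.062 ]
side [281.1, 217.0] [0.4511 0.1765 0.062 ]
side [307.4, 218.2] [0.5115 0.1654 0.062 ]
side [327.3, 228.5] [0.5557 0.1013 0.062 ]
side [297.8, 233.3] [0.4921 0.0778 0.062 ]
```

View pics/w7.png

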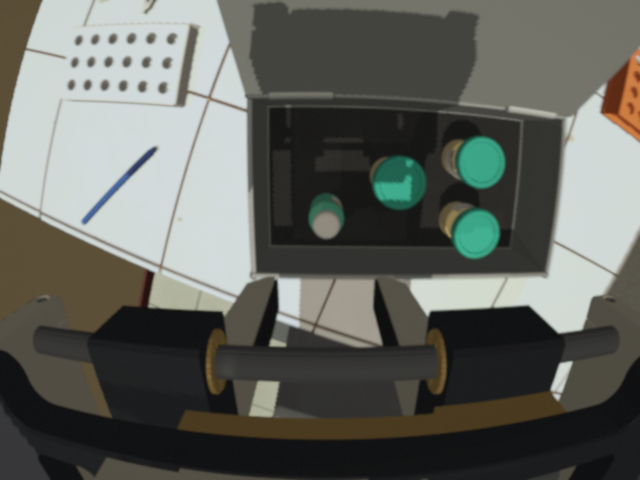

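All four stand upright in the case: cups at (480,162), (399,182), (475,233), bottle at (325,215). Now back to the lid bar.

```bash
python3 -m handwheel '[{"dx":0,"dy":0,"dz":0.26,"rx":0,"ry":0,"rz":0.98},{"dx":0,"dy":0,"dz":0.26,"rx":0,"ry":0,"rz":0.98},{"dx":0,"dy":0,"dz":0.26,"rx":0,"ry":0,"rz":0.98},{"dx":0,"dy":0,"dz":0.26,"rx":0,"ry":0,"rz":0.98},{"dx":0,"dy":0,"dz":0.26,"rx":0,"ry":0,"rz":0.98},{"dx":0,"dy":0,"dz":0.26,"rx":0,"ry":0,"rz":0.98},{"dx":0,"dy":0,"dz":0.26,"rx":0,"ry":0,"rz":0.98},{"dx":0,"dy":0,"dz":0.26,"rx":0,"ry":0,"rz":0.98},{"dx":0,"dy":0,"dz":0.26,"rx":0,"ry":0,"rz":0.98},{"dx":0,"dy":0,"dz":0.26,"rx":0,"ry":0,"rz":0.98}]' 0.6
python3 -m handwheel '[{"dx":0.47,"dy":0.02,"dz":0,"rx":0,"ry":0,"rz":0.98},{"dx":0.47,"dy":0.02,"dz":0,"rx":0,"ry":0,"rz":0.98},{"dx":0.47,"dy":0.02,"dz":0,"rx":0,"ry":0,"rz":0.98},{"dx":0.47,"dy":0.02,"dz":0,"rx":0,"ry":0,"rz":0.98},{"dx":0.47,"dy":0.02,"dz":0,"rx":0,"ry":0,"rz":0.98},{"dx":0.47,"dy":0.02,"dz":0,"rx":0,"ry":0,"rz":0.98},{"dx":0.47,"dy":0.02,"dz":0,"rx":0,"ry":0,"rz":0.98},{"dx":0.47,"dy":0.02,"dz":0,"rx":0,"ry":0,"rz":0.98},{"dx":0.47,"dy":0.02,"dz":0,"rx":0,"ry":0,"rz":0.98},{"dx":0.47,"dy":0.02,"dz":0,"rx":0,"ry":0,"rz":0.98}]'
python3 -m handwheel '[{"dx":0,"dy":0,"dz":0,"rx":-0.14,"ry":0.35,"rz":0},{"dx":0,"dy":0,"dz":0,"rx":-0.14,"ry":0.35,"rz":0},{"dx":0,"dy":0,"dz":0,"rx":-0.14,"ry":0.35,"rz":0},{"dx":0,"dy":0,"dz":0,"rx":-0.14,"ry":0.35,"rz":0},{"dx":0,"dy":0,"dz":0,"rx":-0.14,"ry":0.35,"rz":0},{"dx":0,"dy":0,"dz":0,"rx":-0.14,"ry":0.35,"rz":0},{"dx":0,"dy":0,"dz":0,"rx":-0.14,"ry":0.35,"rz":0},{"dx":0,"dy":0,"dz":0,"rx":-0.14,"ry":0.35,"rz":0},{"dx":0,"dy":0,"dz":0,"rx":0,"ry":0,"rz":0},{"dx":0,"dy":0,"dz":0,"rx":0,"ry":0,"rz":0}]'
```

```text
time: 47.8
tcp_pos: [0.4531, 0.2, 0.3545]
orientation: [-3.141, 0.001, 1.157]
ft_force: [0.1, -1.1, -0.1]
gripper_width: 0.402
finger_force: 0.0
time: 48.8
tcp_pos: [0.6891, 0.2101, 0.3536]
orientation: [-3.14, -0.0, 1.941]
ft_force: [0.0, -1.2, 0.6]
gripper_width: 0.401
finger_force: 0.0
time: 49.8
tcp_pos: [0.6883, 0.2102, 0.354]
orientation: [-2.9, 0.003, 1.939]
ft_force: [-0.1, 0.1, -0.5]
gripper_width: 0.398
finger_force: 0.0
```

```bash
python3 -m handwheel '[{"dx":-0.035,"dy":-0.016,"dz":-0.2,"rx":0,"ry":0,"rz":0},{"dx":-0.035,"dy":-0.016,"dz":-0.25,"rx":0,"ry":0,"rz":0},{"dx":-0.035,"dy":-0.016,"dz":-0.25,"rx":0,"ry":0,"rz":0},{"dx":-0.035,"dy":-0.016,"dz":-0.25,"rx":0,"ry":0,"rz":0},{"dx":-0.035,"dy":-0.016,"dz":-0.25,"rx":0,"ry":0,"rz":0},{"dx":-0.035,"dy":-0.016,"dz":-0.25,"rx":0,"ry":0,"rz":0},{"dx":-0.035,"dy":-0.016,"dz":-0.25,"rx":0,"ry":0,"rz":0},{"dx":-0.035,"dy":-0.016,"dz":-0.2,"rx":0,"ry":0,"rz":0},{"dx":-0.035,"dy":-0.016,"dz":-0.17,"rx":0,"ry":0,"rz":0},{"dx":-0.035,"dy":-0.016,"dz":-0.1,"rx":0,"ry":0,"rz":0}]' 0.6
python3 -m handwheel '[{"dx":0,"dy":0,"dz":0,"rx":0,"ry":0,"rz":0},{"dx":0,"dy":0,"dz":0,"rx":0,"ry":0,"rz":0},{"dx":0,"dy":0,"dz":0,"rx":0,"ry":0,"rz":0},{"dx":0,"dy":0,"dz":0,"rx":0,"ry":0,"rz":0},{"dx":0,"dy":0,"dz":0,"rx":0,"ry":0,"rz":0},{"dx":0,"dy":0,"dz":0,"rx":0,"ry":0,"rz":0},{"dx":0,"dy":0,"dz":0,"rx":0,"ry":0,"rz":0},{"dx":0,"dy":0,"dz":0,"rx":0,"ry":0,"rz":0},{"dx":0,"dy":0,"dz":0,"rx":0,"ry":0,"rz":0},{"dx":0,"dy":0,"dz":0,"rx":0,"ry":0,"rz":0}]' 1 20
```

```text
time: 50.8
tcp_pos: [0.6705, 0.202, 0.2457]
orientation: [-2.9, 0.003, 1.939]
ft_force: [0.5, 0.7, -0.1]
gripper_width: 0.402
finger_force: 0.0
time: 51.8
tcp_pos: [0.6708, 0.2021, 0.2471]
orientation: [-2.901, 0.003, 1.939]
ft_force: [-1.6, 0.2, 6.2]
gripper_width: 0.12
finger_force: 20.0
```

```bash
python3 -m handwheel '[{"dx":-0.11,"dy":-0.043,"dz":0.065,"rx":0,"ry":0,"rz":0},{"dx":-0.112,"dy":-0.044,"dz":0.062,"rx":0,"ry":0,"rz":0},{"dx":-0.231,"dy":-0.09,"dz":0.11,"rx":0,"ry":0,"rz":0},{"dx":-0.237,"dy":-0.092,"dz":0.093,"rx":0,"ry":0,"rz":0},{"dx":-0.243,"dy":-0.094,"dz":0.075,"rx":0,"ry":0,"rz":0},{"dx":-0.247,"dy":-0.096,"dz":0.056,"rx":0,"ry":0,"rz":0},{"dx":-0.25,"dy":-0.097,"dz":0.038,"rx":0,"ry":0,"rz":0},{"dx":-0.252,"dy":-0.098,"dz":0.019,"rx":0,"ry":0,"rz":0},{"dx":-0.252,"dy":-0.098,"dz":0,"rx":0,"ry":0,"rz":0},{"dx":-0.252,"dy":-0.098,"dz":-0.019,"rx":0,"ry":0,"rz":0}]' 1 20
python3 -m handwheel '[{"dx":-0.25,"dy":-0.097,"dz":-0.038,"rx":0,"ry":0,"rz":0},{"dx":-0.247,"dy":-0.096,"dz":-0.056,"rx":0,"ry":0,"rz":0},{"dx":-0.243,"dy":-0.094,"dz":-0.075,"rx":0,"ry":0,"rz":0},{"dx":-0.237,"dy":-0.092,"dz":-0.093,"rx":0,"ry":0,"rz":0},{"dx":-0.231,"dy":-0.09,"dz":-0.11,"rx":0,"ry":0,"rz":0},{"dx":-0.223,"dy":-0.087,"dz":-0.127,"rx":0,"ry":0,"rz":0},{"dx":-0.214,"dy":-0.083,"dz":-0.144,"rx":0,"ry":0,"rz":0},{"dx":0,"dy":0,"dz":0,"rx":0,"ry":0,"rz":0},{"dx":0,"dy":0,"dz":0,"rx":0,"ry":0,"rz":0},{"dx":0,"dy":0,"dz":0,"rx":0,"ry":0,"rz":0}]' 1 20
```

```text
time: 52.8
tcp_pos: [0.5601, 0.1592, 0.2716]
orientation: [-2.9, 0.003, 1.939]
ft_force: [-0.1, 5.1, -0.6]
gripper_width: 0.125
finger_force: 20.0
time: 53.8
tcp_pos: [0.4788, 0.1276, 0.2398]
orientation: [-2.9, 0.003, 1.939]
ft_force: [-4.6, 3.7, 3.6]
gripper_width: 0.124
finger_force: 20.0
```

```bash
python3 -m handwheel '[{"dx":-0.204,"dy":-0.079,"dz":-0.159,"rx":0,"ry":0,"rz":0},{"dx":-0.193,"dy":-0.075,"dz":-0.174,"rx":0,"ry":0,"rz":0},{"dx":-0.182,"dy":-0.071,"dz":-0.188,"rx":0,"ry":0,"rz":0},{"dx":-0.169,"dy":-0.066,"dz":-0.2,"rx":0,"ry":0,"rz":0},{"dx":-0.155,"dy":-0.06,"dz":-0.213,"rx":0,"ry":0,"rz":0},{"dx":-0.141,"dy":-0.055,"dz":-0.225,"rx":0,"ry":0,"rz":0},{"dx":-0.126,"dy":-0.049,"dz":-0.235,"rx":0,"ry":0,"rz":0},{"dx":-0.111,"dy":-0.043,"dz":-0.243,"rx":0,"ry":0,"rz":0},{"dx":0,"dy":0,"dz":0,"rx":0,"ry":0,"rz":0},{"dx":0,"dy":0,"dz":0,"rx":0,"ry":0,"rz":0}]' 1 20
```

```text
time: 54.8
tcp_pos: [0.4151, 0.1028, 0.157]
orientation: [-2.901, 0.003, 1.939]
ft_force: [1.5, 6.1, -2.4]
gripper_width: 0.12
finger_force: 20.0
```

```bash
python3 -m handwheel '[{"dx":-0.048,"dy":-0.019,"dz":-0.125,"rx":0,"ry":0,"rz":0},{"dx":-0.047,"dy":-0.018,"dz":-0.126,"rx":0,"ry":0,"rz":0},{"dx":-0.04,"dy":-0.015,"dz":-0.129,"rx":0,"ry":0,"rz":0},{"dx":-0.038,"dy":-0.015,"dz":-0.129,"rx":0,"ry":0,"rz":0},{"dx":-0.032,"dy":-0.012,"dz":-0.131,"rx":0,"ry":0,"rz":0},{"dx":-0.029,"dy":-0.012,"dz":-0.132,"rx":0,"ry":0,"rz":0},{"dx":-0.024,"dy":-0.009,"dz":-0.133,"rx":0,"ry":0,"rz":0},{"dx":-0.02,"dy":-0.008,"dz":-0.134,"rx":0,"ry":0,"rz":0},{"dx":-0.015,"dy":-0.006,"dz":-0.134,"rx":0,"ry":0,"rz":0},{"dx":0,"dy":0,"dz":0,"rx":0,"ry":0,"rz":0}]' 1 20
python3 -m handwheel '[{"dx":-0.006,"dy":-0.002,"dz":-0.068,"rx":0,"ry":0,"rz":0},{"dx":-0.005,"dy":-0.002,"dz":-0.067,"rx":0,"ry":0,"rz":0},{"dx":-0.003,"dy":-0.001,"dz":-0.068,"rx":0,"ry":0,"rz":0},{"dx":-0.002,"dy":-0.001,"dz":-0.068,"rx":0,"ry":0,"rz":0},{"dx":-0.001,"dy":0,"dz":-0.068,"rx":0,"ry":0,"rz":0},{"dx":0,"dy":0,"dz":-0.06,"rx":0,"ry":0,"rz":0},{"dx":0,"dy":0,"dz":-0.02,"rx":0,"ry":0,"rz":0},{"dx":0,"dy":0,"dz":0,"rx":0,"ry":0,"rz":0},{"dx":0,"dy":0,"dz":0,"rx":0,"ry":0,"rz":0},{"dx":0,"dy":0,"dz":0,"rx":0,"ry":0,"rz":0}]' 1 20
```

```text
time: 55.8
tcp_pos: [0.4016, 0.0977, 0.0984]
orientation: [-2.904, 0.003, 1.939]
ft_force: [9.7, 9.7, -1.2]
gripper_width: 0.124
finger_force: 20.0
time: 56.8
tcp_pos: [0.4009, 0.0967, 0.0803]
orientation: [-2.903, 0.004, 1.938]
ft_force: [-1.0, 1.7, 24.6]
gripper_width: 0.12
finger_force: 20.0
```

```bash
python3 -m handwheel '[{"dx":0,"dy":0,"dz":0,"rx":0,"ry":0,"rz":0},{"dx":0,"dy":0,"dz":0,"rx":0,"ry":0,"rz":0},{"dx":0,"dy":0,"dz":0,"rx":0,"ry":0,"rz":0},{"dx":0,"dy":0,"dz":0,"rx":0,"ry":0,"rz":0},{"dx":0,"dy":0,"dz":0,"rx":0,"ry":0,"rz":0},{"dx":0,"dy":0,"dz":0,"rx":0,"ry":0,"rz":0},{"dx":0,"dy":0,"dz":0,"rx":0,"ry":0,"rz":0},{"dx":0,"dy":0,"dz":0,"rx":0,"ry":0,"rz":0},{"dx":0,"dy":0,"dz":0,"rx":0,"ry":0,"rz":0},{"dx":0,"dy":0,"dz":0,"rx":0,"ry":0,"rz":0}]' 0.8 20
python3 -m handwheel '[{"dx":0.015,"dy":0.006,"dz":0.1,"rx":0,"ry":0,"rz":0},{"dx":0.045,"dy":0.018,"dz":0.2,"rx":0,"ry":0,"rz":0},{"dx":0.07,"dy":0.03,"dz":0.3,"rx":0,"ry":0,"rz":0},{"dx":0.1,"dy":0.04,"dz":0.4,"rx":0,"ry":0,"rz":0},{"dx":0.1,"dy":0.04,"dz":0.4,"rx":0,"ry":0,"rz":0},{"dx":0,"dy":0,"dz":0.4,"rx":0,"ry":0,"rz":0},{"dx":0,"dy":0,"dz":0.4,"rx":0.28,"ry":-0.7,"rz":0},{"dx":0,"dy":0,"dz":0.4,"rx":0.28,"ry":-0.7,"rz":0},{"dx":0,"dy":0,"dz":0,"rx":0.28,"ry":-0.7,"rz":0},{"dx":0,"dy":0,"dz":0,"rx":0.28,"ry":-0.7,"rz":0}]' 0.8
```

```text
time: 57.8
tcp_pos: [0.3996, 0.0968, 0.078]
orientation: [-2.9, 0.003, 1.939]
ft_force: [-0.4, -1.0, 0.3]
gripper_width: 0.198
finger_force: 0.0
time: 58.8
tcp_pos: [0.4166, 0.1036, 0.2102]
orientation: [3.137, 0.0, 1.938]
ft_force: [0.4, 0.0, 0.0]
gripper_width: 0.202
finger_force: 0.0
```

```bash
python3 -m handwheel '[{"dx":0.05,"dy":-0.36,"dz":0.02,"rx":0,"ry":0,"rz":-0.94},{"dx":0.05,"dy":-0.36,"dz":0.02,"rx":0,"ry":0,"rz":-0.94},{"dx":0.05,"dy":-0.36,"dz":0.02,"rx":0,"ry":0,"rz":-0.94},{"dx":0.05,"dy":-0.36,"dz":0.02,"rx":0,"ry":0,"rz":-0.94},{"dx":0.05,"dy":-0.36,"dz":0.02,"rx":0,"ry":0,"rz":-0.94},{"dx":0.05,"dy":-0.36,"dz":0.02,"rx":0,"ry":0,"rz":-0.94},{"dx":0.05,"dy":-0.36,"dz":0.02,"rx":0,"ry":0,"rz":-0.94},{"dx":0.05,"dy":-0.36,"dz":0.02,"rx":0,"ry":0,"rz":-0.94},{"dx":0.05,"dy":-0.36,"dz":0.02,"rx":0,"ry":0,"rz":-0.94},{"dx":0.05,"dy":-0.36,"dz":0.02,"rx":0,"ry":0,"rz":-0.94}]' 0.7
python3 -m handwheel '[{"dx":0.05,"dy":-0.36,"dz":0,"rx":0,"ry":0,"rz":-0.94},{"dx":0.05,"dy":-0.36,"dz":0,"rx":0,"ry":0,"rz":-0.94},{"dx":0.05,"dy":-0.36,"dz":0,"rx":0,"ry":0,"rz":-0.94},{"dx":0.05,"dy":-0.36,"dz":0,"rx":0,"ry":0,"rz":-0.94},{"dx":0.05,"dy":-0.36,"dz":0,"rx":0,"ry":0,"rz":-0.94},{"dx":0.05,"dy":-0.36,"dz":0,"rx":0,"ry":0,"rz":-0.94},{"dx":0.05,"dy":-0.36,"dz":0,"rx":0,"ry":0,"rz":-0.94},{"dx":0.05,"dy":-0.36,"dz":0,"rx":0,"ry":0,"rz":-0.94},{"dx":0.05,"dy":-0.36,"dz":0,"rx":0,"ry":0,"rz":-0.94},{"dx":0.05,"dy":-0.36,"dz":0,"rx":0,"ry":0,"rz":-0.94}]'
python3 -m handwheel '[{"dx":0.06,"dy":-0.36,"dz":0,"rx":0,"ry":0,"rz":-0.94},{"dx":0.06,"dy":-0.36,"dz":0,"rx":0,"ry":0,"rz":-0.94},{"dx":0.06,"dy":-0.36,"dz":0,"rx":0,"ry":0,"rz":-0.94},{"dx":0.06,"dy":-0.36,"dz":0,"rx":0,"ry":0,"rz":-0.94},{"dx":0.06,"dy":-0.36,"dz":0,"rx":0,"ry":0,"rz":-0.94},{"dx":0.06,"dy":-0.36,"dz":0,"rx":0,"ry":0,"rz":-0.94},{"dx":0,"dy":-0.36,"dz":0,"rx":0,"ry":0,"rz":-0.9},{"dx":0,"dy":0,"dz":0,"rx":0,"ry":0,"rz":0},{"dx":0,"dy":0,"dz":0,"rx":0,"ry":0,"rz":0},{"dx":0,"dy":0,"dz":0,"rx":0,"ry":0,"rz":0}]'
python3 - <<'E'
from h import *
d,T=shot("wrist");s,_=shot("scene");print(T)
f=d["frame"];h=cv2.cvtColor(f,cv2.COLOR_RGB2GRAY)
c=cv2.resize(s["frame"][200:440,120:330,::-1],None,fx=2,fy=2)
out=np.zeros((480,800,3),np.uint8);out[:,:420]=c;w=cv2.resize(f[80:330,250:450,::-1],None,fx=1.9,fy=1.9);out[:w.shape[0],420:]=w[:480,:380]
cv2.imwrite("pics/m8.png",out)
E
```

```text
time: 59.8
tcp_pos: [0.4414, -0.0773, 0.2195]
orientation: [3.14, -0.0, 1.183]
ft_force: [0.9, -0.3, -0.5]
gripper_width: 0.3
finger_force: 0.0
time: 60.8
tcp_pos: [0.4664, -0.2574, 0.2194]
orientation: [3.141, -0.001, 0.431]
ft_force: [-0.6, -0.2, -0.4]
gripper_width: 0.299
finger_force: 0.0
time: 61.8
tcp_pos: [0.4843, -0.382, 0.2186]
orientation: [3.141, -0.0, -0.087]
ft_force: [-0.0, -0.5, 0.2]
gripper_width: 0.299
finger_force: 0.0
(array([ 0.4842637 , -0.38199462,  0.21856317]), array([ 3.14147286e+00, -4.17766829e-04, -8.72488988e-02]))
```

View pics/m8.png

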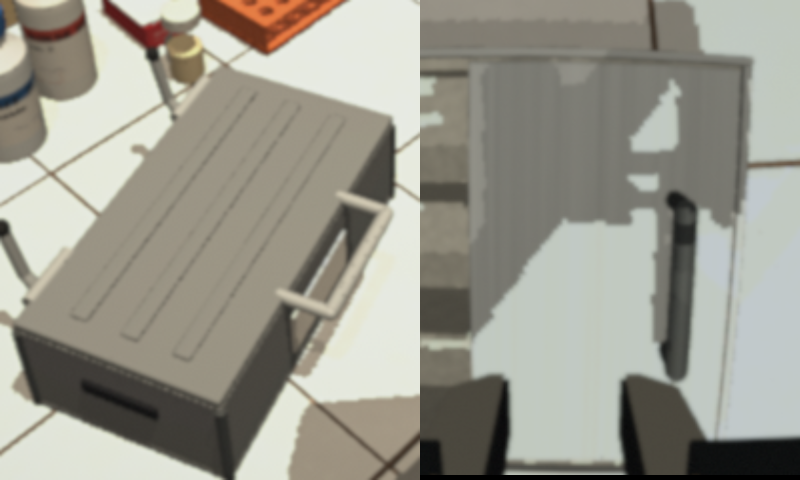

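Left: the lid is fully shut, looking as it did at the start. Right: the cover's handle bar is at crop (683,205)–(678,375).

Run:
```python
from h import *
d,T=shot("wrist")
a,b=cast(d,388.4,187.9,.123,T),cast(d,385.8,277.4,.123,T);print(a,b,((a+b)/2-T[0])/.05)
```

```text
[ 0.51854244 -0.43021955  0.123     ] [ 0.45036414 -0.42527418  0.123     ] [ 0.00420353 -0.91613452 -1.90765804]
```

```bash
python3 -m handwheel '[{"dx":0,"dy":-0.5,"dz":0,"rx":0,"ry":0,"rz":0},{"dx":0,"dy":-0.42,"dz":0,"rx":0,"ry":0,"rz":0},{"dx":0,"dy":0,"dz":-0.2,"rx":0,"ry":0,"rz":0},{"dx":0,"dy":0,"dz":-0.35,"rx":0,"ry":0,"rz":0},{"dx":0,"dy":0,"dz":-0.4,"rx":0,"ry":0,"rz":0},{"dx":0,"dy":0,"dz":-0.4,"rx":0,"ry":0,"rz":0},{"dx":0,"dy":0,"dz":-0.4,"rx":0,"ry":0,"rz":0},{"dx":0,"dy":0,"dz":-0.3,"rx":0,"ry":0,"rz":0},{"dx":0,"dy":0,"dz":-0.2,"rx":0,"ry":0,"rz":0},{"dx":0,"dy":0,"dz":-0.04,"rx":0,"ry":0,"rz":0}]' 0.7
python3 -m handwheel '[{"dx":0,"dy":0,"dz":0,"rx":0,"ry":0,"rz":0},{"dx":0,"dy":0,"dz":0,"rx":0,"ry":0,"rz":0},{"dx":0,"dy":0,"dz":0,"rx":0,"ry":0,"rz":0},{"dx":0.005,"dy":0.05,"dz":0,"rx":0,"ry":0,"rz":0},{"dx":0.014,"dy":0.15,"dz":0,"rx":0,"ry":0,"rz":0},{"dx":0.014,"dy":0.15,"dz":0,"rx":0,"ry":0,"rz":0},{"dx":0.014,"dy":0.15,"dz":0,"rx":0,"ry":0,"rz":0},{"dx":0.014,"dy":0.15,"dz":0,"rx":0,"ry":0,"rz":0},{"dx":0.014,"dy":0.15,"dz":0,"rx":0,"ry":0,"rz":0},{"dx":0.014,"dy":0.15,"dz":0,"rx":0,"ry":0,"rz":0}]' 0.85 5
python3 -m handwheel '[{"dx":0.014,"dy":0.15,"dz":0,"rx":0,"ry":0,"rz":0},{"dx":0.014,"dy":0.15,"dz":0,"rx":0,"ry":0,"rz":0},{"dx":0.014,"dy":0.15,"dz":0,"rx":0,"ry":0,"rz":0},{"dx":0.014,"dy":0.15,"dz":0,"rx":0,"ry":0,"rz":0},{"dx":0.014,"dy":0.15,"dz":0,"rx":0,"ry":0,"rz":0},{"dx":0.014,"dy":0.15,"dz":0,"rx":0,"ry":0,"rz":0},{"dx":0.014,"dy":0.15,"dz":0,"rx":0,"ry":0,"rz":0},{"dx":0.014,"dy":0.15,"dz":0,"rx":0,"ry":0,"rz":0},{"dx":0,"dy":0,"dz":0,"rx":0,"ry":0,"rz":0},{"dx":0,"dy":0,"dz":0,"rx":0,"ry":0,"rz":0}]'
```

```text
time: 62.95
tcp_pos: [0.4838, -0.4278, 0.102]
orientation: [-3.141, 0.001, -0.089]
ft_force: [-0.6, 0.1, 0.5]
gripper_width: 0.299
finger_force: 0.0
time: 63.95
tcp_pos: [0.4887, -0.3803, 0.1035]
orientation: [3.141, -0.0, -0.089]
ft_force: [1.2, -1.2, 1.8]
gripper_width: 0.15
finger_force: 0.7
time: 64.95
tcp_pos: [0.4942, -0.3208, 0.1033]
orientation: [-3.141, 0.0, -0.089]
ft_force: [-0.8, -0.1, 0.4]
gripper_width: 0.15
finger_force: 0.0
```

```bash
python3 -m handwheel '[{"dx":0.002,"dy":0.025,"dz":0,"rx":0,"ry":0,"rz":0},{"dx":0.002,"dy":0.025,"dz":0,"rx":0,"ry":0,"rz":0},{"dx":0.002,"dy":0.025,"dz":0,"rx":0,"ry":0,"rz":0},{"dx":0.002,"dy":0.025,"dz":0,"rx":0,"ry":0,"rz":0},{"dx":0,"dy":0,"dz":0,"rx":0,"ry":0,"rz":0},{"dx":0,"dy":0,"dz":0,"rx":0,"ry":0,"rz":0},{"dx":0,"dy":0,"dz":0,"rx":0,"ry":0,"rz":0},{"dx":0,"dy":0,"dz":0,"rx":0,"ry":0,"rz":0},{"dx":0,"dy":0,"dz":0,"rx":0,"ry":0,"rz":0},{"dx":0,"dy":0,"dz":0,"rx":0,"ry":0,"rz":0}]'
```

```text
time: 65.95
tcp_pos: [0.4946, -0.3161, 0.1035]
orientation: [3.142, -0.0, -0.089]
ft_force: [0.3, 0.2, 0.0]
gripper_width: 0.147
finger_force: 0.0
```

```bash
python3 -m handwheel '[{"dx":0.002,"dy":0.025,"dz":0,"rx":0,"ry":0,"rz":0},{"dx":0.002,"dy":0.025,"dz":0,"rx":0,"ry":0,"rz":0},{"dx":0.002,"dy":0.02,"dz":0,"rx":0,"ry":0,"rz":0},{"dx":0,"dy":0,"dz":0,"rx":0,"ry":0,"rz":0},{"dx":0,"dy":0,"dz":0,"rx":0,"ry":0,"rz":0},{"dx":0,"dy":0,"dz":0,"rx":0,"ry":0,"rz":0},{"dx":0,"dy":0,"dz":0,"rx":0,"ry":0,"rz":0},{"dx":0,"dy":0,"dz":0,"rx":0,"ry":0,"rz":0},{"dx":0,"dy":0,"dz":0,"rx":0,"ry":0,"rz":0},{"dx":0,"dy":0,"dz":0,"rx":0,"ry":0,"rz":0}]'
```

```text
time: 66.95
tcp_pos: [0.4949, -0.3125, 0.1034]
orientation: [-3.142, 0.0, -0.089]
ft_force: [1.2, -0.6, 0.5]
gripper_width: 0.15
finger_force: 0.0
```

```bash
python3 -m handwheel '[{"dx":0.002,"dy":0.02,"dz":0,"rx":0,"ry":0,"rz":0},{"dx":0.002,"dy":0.02,"dz":0,"rx":0,"ry":0,"rz":0},{"dx":0.002,"dy":0.02,"dz":0,"rx":0,"ry":0,"rz":0},{"dx":0,"dy":0,"dz":0,"rx":0,"ry":0,"rz":0},{"dx":0,"dy":0,"dz":0,"rx":0,"ry":0,"rz":0},{"dx":0,"dy":0,"dz":0,"rx":0,"ry":0,"rz":0},{"dx":0,"dy":0,"dz":0,"rx":0,"ry":0,"rz":0},{"dx":0,"dy":0,"dz":0,"rx":0,"ry":0,"rz":0},{"dx":0,"dy":0,"dz":0,"rx":0,"ry":0,"rz":0},{"dx":0,"dy":0,"dz":0,"rx":0,"ry":0,"rz":0}]'
```

```text
time: 67.95
tcp_pos: [0.495, -0.3107, 0.104]
orientation: [3.139, -0.0, -0.09]
ft_force: [-2.7, -10.0, 2.3]
gripper_width: 0.159
finger_force: 5.0
```

Run:
```python
from h import *
d,T=shot("side");cv2.imwrite("pics/s9.png",cv2.resize(d["frame"][255:390,200:380,::-1],None,fx=4,fy=4,interpolation=cv2.INTER_CUBIC))
```

```text
(no output)
```

View pics/s9.png

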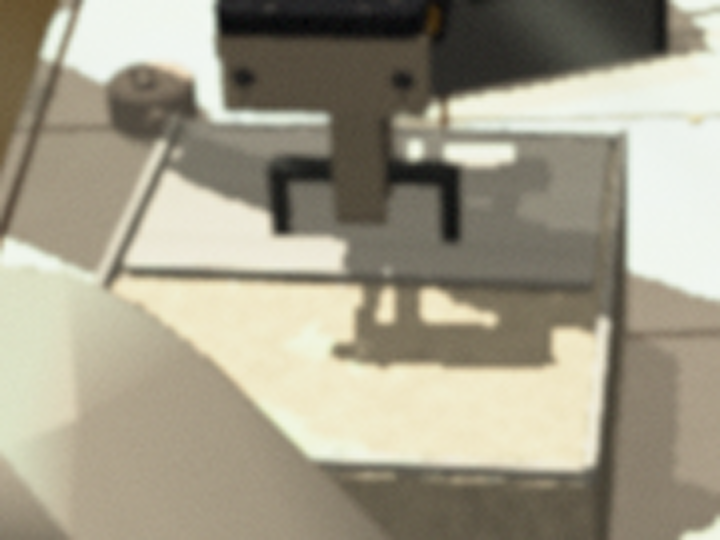

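The cover is against its lip (10 N stop), with the handle aligned at (365,170). A final nudge, then release and withdraw.

```bash
python3 -m handwheel '[{"dx":0.002,"dy":0.02,"dz":0,"rx":0,"ry":0,"rz":0},{"dx":0,"dy":0.01,"dz":0,"rx":0,"ry":0,"rz":0},{"dx":0,"dy":0,"dz":0,"rx":0,"ry":0,"rz":0},{"dx":0,"dy":0,"dz":0,"rx":0,"ry":0,"rz":0},{"dx":0,"dy":0,"dz":0,"rx":0,"ry":0,"rz":0},{"dx":0,"dy":0,"dz":0,"rx":0,"ry":0,"rz":0},{"dx":0,"dy":0,"dz":0,"rx":0,"ry":0,"rz":0},{"dx":0,"dy":0,"dz":0,"rx":0,"ry":0,"rz":0},{"dx":0,"dy":0,"dz":0,"rx":0,"ry":0,"rz":0},{"dx":0,"dy":0,"dz":0,"rx":0,"ry":0,"rz":0}]'
python3 -m handwheel '[{"dx":0,"dy":-0.01,"dz":0,"rx":0,"ry":0,"rz":0},{"dx":0,"dy":-0.01,"dz":0,"rx":0,"ry":0,"rz":0},{"dx":0,"dy":-0.01,"dz":0,"rx":0,"ry":0,"rz":0},{"dx":0,"dy":0,"dz":0,"rx":0,"ry":0,"rz":0},{"dx":0,"dy":0,"dz":0,"rx":0,"ry":0,"rz":0},{"dx":0,"dy":0,"dz":0.2,"rx":0,"ry":0,"rz":0},{"dx":0,"dy":0,"dz":0.4,"rx":0,"ry":0,"rz":0},{"dx":0,"dy":0,"dz":0.6,"rx":0,"ry":0,"rz":0},{"dx":0,"dy":0,"dz":0.6,"rx":0,"ry":0,"rz":0},{"dx":0,"dy":0,"dz":0.6,"rx":0,"ry":0,"rz":0}]' 0.6
python3 - <<'E'
from h import *
d,T=shot("wrist");cv2.imwrite("pics/w10.png",d["frame"][:,:,::-1])
E
```

```text
time: 69.0
tcp_pos: [0.4951, -0.3092, 0.104]
orientation: [3.139, -0.0, -0.089]
ft_force: [-3.1, -10.1, 1.9]
gripper_width: 0.19
finger_force: 5.0
time: 70.0
tcp_pos: [0.4951, -0.3094, 0.2255]
orientation: [3.141, -0.0, -0.089]
ft_force: [0.6, 0.4, 0.5]
gripper_width: 0.399
finger_force: 0.0
```

View pics/w10.png

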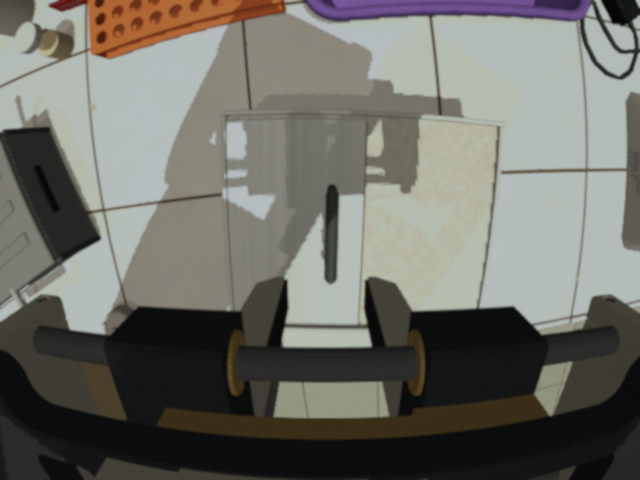

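The cover's left edge (column ~226) is flush with the lip, with no dark gap left. The tool is clear of everything, so I'm handing in.

```bash
python3 -c "
from station import r
print(r.job_done())"
```

```text
the job is handed in; nothing more can be done
None
```

I handed the job in at about 70 s: three cups and the bottle stand upright in the shut case, the cover is back home over the jar and tin, and I didn't touch the tally counter or the small jar; one cup was knocked aside inside the case along the way but stayed upright, and the hand-in gave no verdict.

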